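Flip down the length stop and square two plates against it

TASK

On the gauge bench, press the raised flip stop fully down into the path, then slide the plate lying on the bed against the fence and gently along it until it presses on the stop. Then lay the second plate, the one on the wooden block, flat on top of it and push that one too up against the fence and gently onto the same stop, so that the two make one square, flush pile. The stop's carriage is held only by friction, so do not push it out of its setting; do not bump the lamp above it, and leave the other things on the table alone.

Things in the scene. Friction and masses are not known exactly. Their poses are not given: they have to be found in the camera images.
- gauge: fixed gauge: dark steel bed 200 (x) x 290 (y) x 10 mm thick, origin at the centre of its underside, on the table; x points away from the robot to the fence, y along the fence to the stop, z up. The aluminium fence stands on the bed along all of y: its face towards the robot is at x +50 mm, its back at +75 mm, its top 46 mm above the table
- stop_face (a point): point where the lowered stop's working face (it looks to -y), the fence's face and the bed's top meet; axes as the gauge's. It moves with the carriage, 70 to 100 mm along the gauge's y
- carriage (a joint): shift of the stop's carriage along the gauge's y, m: a dark steel block riding on the fence, y +17 to +47 mm of stop_face, behind the fence's face, top 72 mm above the table, its small black knob up to 86 mm. Held by friction: it slides if pushed with over about 14 N and stays where it is left
- flag (a joint): angle of the flip stop, rad: 0 = fully down in the path (firm end stop), up to 1.3 = raised. Stiff hinge (about 1 to 2 N at the tab), stays where it is left; axis along y, 14 mm behind the fence's face, 58 mm above the table. Raised, its plate and tab slant up towards the robot, by this angle above level: press the tab down
- flag_tab (a point): upper front edge of the tab's end, mid-thickness: 115 mm before the hinge axis and 14 mm below it when down (44 mm above the table); turns with the flag, a steel plate 16 mm thick (y 0 to +16 mm of stop_face). Down, the plate spans 2 to 61 mm before the fence's face, 12 to 68 mm above the table; the tab, 10 mm thick, sticks out 40 mm more towards the robot
- lamp_edge (a point): middle of the lower front edge of the lamp head, a flat grey box 165 (x) x 110 (y) x 18 mm over the flag, underside 325 mm above the table; it spans 55 mm to both sides in the gauge's y and 165 mm from this edge in +x. It bars a vertical tool from the flag: come tilted, from the robot's side
- lamp: the whole lamp, fixed to the gauge, origin and axes as the gauge's; its thin post stands at x +120, y +115 mm
- plate_low_mid (a point): centre of the aluminium plate that lies on the gauge's bed: 110 (its x) x 64 (its y) x 15 mm thick, 0.2 to 0.4 kg; it starts 5 to 25 mm clear of the fence and 45 to 130 mm short of the stop, up to 5 degrees askew; pushed at one point against the fence it may jam askew instead of turning flush
- plate_top_mid (a point): centre of the second, identical plate, 110 (its x) x 64 (its y) x 15 mm thick; it lies on the wooden block, its underside 30 mm above the table, and its 64 mm width overhangs the block by about 12 mm on both sides
- riser: fixed wooden block 90 (x) x 40 (y) x 30 mm high under the second plate; origin at the centre of its underside
- carton: bystander, to be left alone: small closed cardboard carton, 90 x 75 x 50 mm; origin under its centre
- can_a: bystander, to be left alone: spray can, 52 across, 170 mm tall; origin under its centre
- can_b: bystander, to be left alone: another spray can, 52 across, 170 mm tall; origin under its centre
- jar: bystander, to be left alone: small clear screw-top jar, 56 across, 60 mm tall; origin under its centre
- wrench: bystander, to be left alone: steel wrench lying flat; origin under its middle
- collar: bystander, to be left alone: steel shaft collar, 44 outside, 16 mm tall; origin under its centre
Mind the look-alikes: they are no part of the job. Leave any purple or yellow look-alike of the part that bears plate_low_mid alone. What is shaped like the part that bears plate_top_mid but blue is not meant.

How it is judged:
On the way, in this order (a step that is already met when the one before it is completed fails the run):
1. the flip stop is fully down (angle under 0.05 rad) (value of joint flag below 0.05 rad), for 0.2 s.
2. with the stop down and the second plate not yet on it, the first plate presses on the stop with over 1 N (value of joint flag below 0.05 rad and contact force between plate_low and flag above 1 N and horizontal distance between plate_low_mid and plate_top_mid above 0.08 m), for 0.1 s.
3. the second plate, lying on the first, presses on the stop with over 1 N (contact force between plate_top and flag above 1 N and z of plate_top_mid in the frame of stop_face between 0.0195 and 0.0255 m), for 0.1 s.
At the end, for the whole second after the job is handed in: Stop down (< 0.05 rad), its carriage within 5 mm of its setting; first plate flat on the bed, second flat on it, each within 3.5 mm of touching the fence and 3 mm of touching the stop, under 0.035 rad askew, at rest. (Distances at the plates' centres.) (value of joint flag below 0.05 rad and distance of stop_face from where it was at the start of the episode below 0.005 m and x of each of plate_low_mid, plate_top_mid in the frame of stop_face above -0.0585 m and y of each of plate_low_mid, plate_top_mid in the frame of stop_face above -0.035 m and z of plate_low_mid in the frame of stop_face between 0.0045 and 0.0105 m and angle between the x axis of each of plate_low_mid, plate_top_mid and the x axis of stop_face, either way round below 0.035 rad and z of plate_top_mid in the frame of stop_face between 0.0195 and 0.0255 m and linear speed of each of plate_low, plate_top below 0.01 m/s).
It fails at once if the lamp is struck with over 5 N (contact force between any of the arm, the fingers and lamp above 5 N).
It fails at once if a bystander is moved by more than 25 mm (distance of any of carton, can_a, can_b, jar, wrench, collar from where it was at the start of the episode above 0.025 m).
It also fails if it takes over 72 s, if anything falls off the work surface, if the arm or the gripper's body presses on something with over 40 N, if the wrist force passes 120 N, or if a joint passes its speed limit or range.

ROBOT

A 7-joint arm with a two-finger parallel gripper is mounted at the origin on the work surface. World frame = base frame: x ahead of the robot, y to its left, z up, the work surface at z = 0. Lengths are in m, angles in rad, forces in N, time in s.
With the tool pointing down it reaches from about 0.425 to 0.875 m from the base axis. Payload 4.7 kg.
Tool frame: the origin (TCP) lies between the finger pads; the fingertips stand 14 mm ahead of it and the grasp point (between the pads) lies 5 mm behind it; z points along the fingers, y is the line along which they close (so a half turn about z gives the same grasp; the last joint's range is limited). The gripper opens to 87 mm and grips with 3 to 60 N. Pads are 19 mm wide; open, the fingers measure 117 mm over their backs; the gripper's body (75 mm by 190 mm) begins 51 mm behind the grasp point.
Start: joints at [1.159, 0.321, -0.07, 1.45, 0.023, 1.371, -0.057], TCP at [0.268, -0.592, 0.237] pointing down, gripper open.
Joint ranges: [-2.86, 2.86], [-0.3, 2.09], [-1.38, 1.24], [0.06, 2.45], [-1.56, 4.7], [0.09, 2.05], [-2.69, 2.69]. Speed limits (rad/s): [2.57, 2.57, 3.14, 3.14, 3.14, 3.14, 3.14].

INTERFACE

Orientations are given as a rotation vector (axis times angle).
In Python, from bench import get_state, get_image, camera_params, close_job gives the robot as it stands. The module is installed in compiled form; this text tells all that it offers.
- The arm moves only by the tool arm_command, never from a script. Its argument "motion" is a list of rows, each a list of 5 numbers: the finger opening in mm, from 0 to 87, then the shift along the tool's x, y, z in mm, then the turn about the tool's z in degrees. In form: [[gripper, x, y, z, spin], ...]. A call has 1 to 5 rows; each row is the pose to reach, as a shift and turn from the pose commanded when the call began, along the tool's axes at that moment; what a row does not reach only later rows make up. A row lasts 1/12 s, in which the tool goes at most 41.7 mm and 7.16 degrees, less where a joint would pass 70% of its speed; a pose out of reach is approached as far as the arm can. A call with a gripper value outside its range is refused whole. The fingers move at their own pace and stop on an object; "newtons" is the grip in N (left out, the last holds). Time passes only in rows, so rows that repeat a pose let the fingers close. It gives the time, the measured TCP pose, the force, the opening and the grip force at its end, in the units of the state.
- get_state(): the state, without advancing time (a new reading comes with each control period).
- get_image(name): name is "scene" or "top"; returns (picture, depth): 480x640x3 uint8, red, green, blue; 480x640 float32, m along the optical axis (not along the pixel's ray), 0 where there is no reading.
- camera_params(name): a dict with "intrinsics" (3x3 intrinsics, pixels), "extrinsics" (4x4, takes a point from camera to world coordinates). Camera axes: x right, y down, z forward; pixel columns grow to the right and rows downward; lengths in m; the calibration is good to about 2 mm. A picture is of the moment at which its call begins. camera_params takes no time and is no camera call.
- close_job(): hands the job in; it is judged then, once.
The state is a dict: "time": time; "joint_positions": joint angles; "qd": joint speeds; "joint_torque": joint torques, N m; "position": TCP position; "tool_rot": TCP orientation; "ft_force": force on the tool from outside, world axes, zero at the start; "torque": the same for the moment, N m; "grip_width": opening from 0.0 (shut) to 1.0 (fully open); "grip_force": force on a finger pad.
Only numpy, scipy, OpenCV 4.12 (cv2) and the standard library are available. Lean on these libraries where they do the work, as an engineer would, in place of code of your own. Each camera call takes 0.05 s, during which the arm holds its last target. There are 200 camera calls.

## Working session

There is one attempt and no reset: what is moved stays moved. The work goes in short steps, Python scripts to look and compute and a tool call to move; the robot and the scene stay as the last step left them, time stands still between calls to the robot, and variables do not carry over. Pictures are saved under pics/ and viewed, at most 10 in all, crops included, and the job is handed in when it is done.

Besides the shell and the picture viewer there is one more tool, called after ">>>" as name(argument=value, ...), one argument or row to a line, values as JSON. arm_command: Moves the arm, as the interface text tells. Its arguments: {"type":"object","properties":{"motion":{"type":"array"},"newtons":{"type":"number"}},"required":["motion"]}

```bash
mkdir -p pics; cat > h.py <<'E'
import numpy as np,cv2
from bench import *
def cam(n):
    p=camera_params(n);return np.array(p["intrinsics"]),np.array(p["extrinsics"])
def pts(n,d):
    K,T=cam(n);v,u=np.indices(d.shape);x=(u-K[0,2])/K[0,0]*d;y=(v-K[1,2])/K[1,1]*d
    return np.stack([x,y,d],-1)@T[:3,:3].T+T[:3,3]
def ray(n,u,v,z):
    K,T=cam(n);r=T[:3,:3]@np.linalg.solve(K,[u,v,1.]);o=T[:3,3];return o+r*(z-o[2])/r[2]
E
python3 - <<'E'
from h import *
for n in ("scene","top"):
    im,d=get_image(n);cv2.imwrite(f"pics/{n}0.png",im[:,:,::-1]);np.save(n+"0.npy",d);print(cam(n))
s=get_state();print(s["time"],s["position"],s["tool_rot"],s["ft_force"])
E
```

```text
(array([[472.48560426,   0.        , 329.44405536],
       [  0.        , 472.48560426, 234.24509379],
       [  0.        ,   0.        ,   1.        ]]), array([[-0.62727289,  0.47346374, -0.6183533 ,  1.18044306],
       [ 0.77865304,  0.36587355, -0.50974109,  0.5218003 ],
       [-0.01510481, -0.80122945, -0.59816654,  0.84720911],
       [ 0.        ,  0.        ,  0.        ,  1.        ]]))
(array([[468.36462419,   0.        , 313.10363584],
       [  0.        , 468.36462419, 237.26075086],
       [  0.        ,   0.        ,   1.        ]]), array([[-0.09195104, -0.97423995,  0.20591631,  0.28619611],
       [-0.99575147,  0.08894464, -0.02382989, -0.0156355 ],
       [ 0.00490088, -0.20723265, -0.97827941,  1.28243858],
       [ 0.        ,  0.        ,  0.        ,  1.        ]]))
0.1 [ 0.26825518 -0.59155262  0.23557298] [-3.06903103e+00 -6.63486649e-01  7.04306825e-04] [ 0.30927209  0.38657428 -0.0573563 ]
```

View pics/scene0.png

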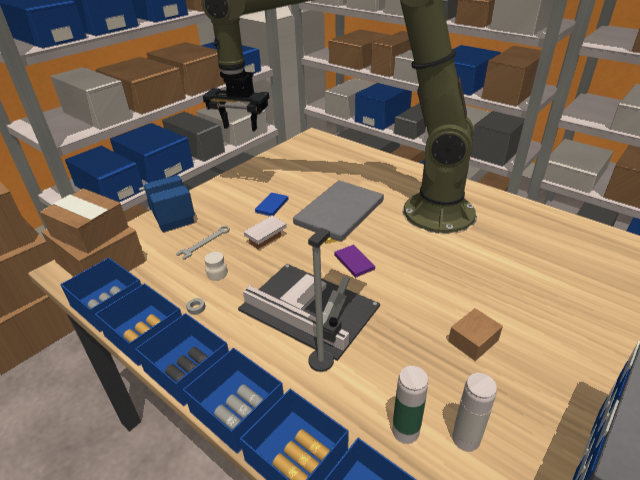

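View pics/top0.png

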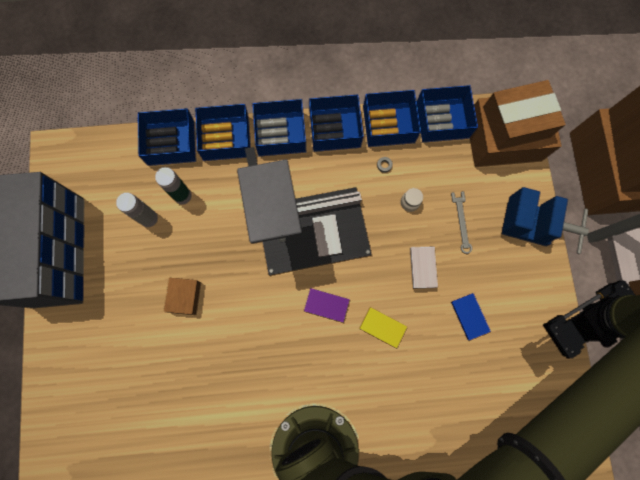

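The plate on the bed is the aluminium one at top (327,235). Its look-alikes are purple (327,305) and yellow (383,327). The second plate is the pale one on the wooden block at (424,268), and its look-alike is blue (471,316). The lamp is at (269,202), with the flag under it.

```bash
python3 - <<'E'
from h import *
t=cv2.imread("pics/top0.png");s=cv2.imread("pics/scene0.png")
a=cv2.resize(t[150:350,225:465],(800,667))[:600];b=cv2.resize(s[205:375,220:400],(800,600),interpolation=cv2.INTER_CUBIC)
cv2.imwrite("pics/tc.png",cv2.resize(t[155:300,230:450],(800,527),interpolation=cv2.INTER_CUBIC));cv2.imwrite("pics/sc.png",b)
P=pts("top",np.load("top0.npy"));Q=pts("scene",np.load("scene0.npy"))
Z=P[...,2]
def rect(m,n):
    p=P[m][:,:2].astype(np.float32);r=cv2.minAreaRect(p);print(n,m.sum(),"c",np.round(r[0],4),"sz",np.round(r[1],4),round(r[2],2),"z",np.median(P[m][:,2]).round(4));print(np.round(cv2.boxPoints(r),4).tolist())
def blob(seed,zl,zh,n):
    m=((Z>zl)&(Z<zh)).astype(np.uint8);k,l=cv2.connectedComponents(m,connectivity=4);rect(l==l[seed[1],seed[0]],n)
blob((269,202),.30,.37,"lamp")
blob((424,268),.037,.06,"top")
blob((327,235),.02,.035,"low")
blob((330,203),.039,.055,"fence")
blob((300,262),.005,.018,"bed")
print("corner px",[ (np.round(ray("top",*c,.01),4)).tolist() for c in [(270,273),(371,255),(360,190)]])
for v in range(258,335,6):print([(u,np.round(Q[v,u],3).tolist()) for u in (330,338,345)])
E
```

```text
lamp 4201 c [0.5926 0.0483] sz [0.2074 0.1098] 6.08 z 0.3434
[[0.4837000072002411, 0.09189999848604202], [0.4952999949455261, -0.01720000058412552], [0.7014999985694885, 0.004800000227987766], [0.6898999810218811, 0.11389999836683273]]
top 1001 c [ 0.4397 -0.333 ] sz [0.0659 0.1104] 86.57 z 0.0449
[[0.38260000944137573, -0.3625999987125397], [0.4927999973297119, -0.3691999912261963], [0.4968000054359436, -0.3034999966621399], [0.3865000009536743, -0.2969000041484833]]
low 893 c [ 0.554  -0.0847] sz [0.1104 0.0638] 4.33 z 0.0252
[[0.4966000020503998, -0.057100001722574234], [0.5013999938964844, -0.12070000171661377], [0.6115000247955322, -0.11240000277757645], [0.6067000031471252, -0.04879999905824661]]
fence 602 c [ 0.6418 -0.0985] sz [0.0273 0.1774] 5.48 z 0.0466
[[0.619700014591217, -0.011599999852478504], [0.6366999745368958, -0.18809999525547028], [0.6639000177383423, -0.18549999594688416], [0.6470000147819519, -0.008999999612569809]]
bed 3792 c [ 0.5499 -0.0514] sz [0.1529 0.2949] 6.1 z 0.0104
[[0.45829999446868896, 0.08720000088214874], [0.4896000027656555, -0.2061000019311905]
[... 656 characters left out ...]
0.01]), (338, [0.556, 0.03, 0.099]), (345, [0.551, 0.045, 0.105])]
[(330, [0.51, -0.032, 0.009]), (338, [0.579, 0.048, 0.109]), (345, [0.487, -0.002, 0.009])]
[(330, [0.597, 0.039, 0.098]), (338, [0.581, 0.049, 0.092]), (345, [0.503, 0.01, 0.008])]
[(330, [0.606, 0.046, 0.091]), (338, [0.58, 0.048, 0.072]), (345, [0.52, 0.023, 0.008])]
[(330, [0.612, 0.051, 0.081]), (338, [0.579, 0.047, 0.051]), (345, [0.538, 0.036, 0.011])]
[(330, [0.629, 0.065, 0.085]), (338, [0.562, 0.034, 0.008]), (345, [0.552, 0.047, 0.009])]
[(330, [0.639, 0.072, 0.079]), (338, [0.622, 0.081, 0.071]), (345, [0.567, 0.059, 0.009])]
[(330, [0.646, 0.078, 0.07]), (338, [0.624, 0.082, 0.053]), (345, [0.584, 0.071, 0.011])]
```

View pics/tc.png

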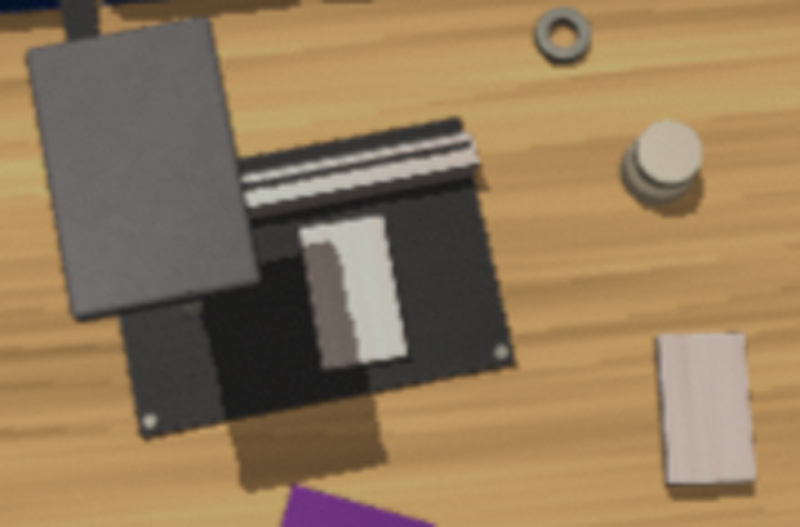

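View pics/sc.png

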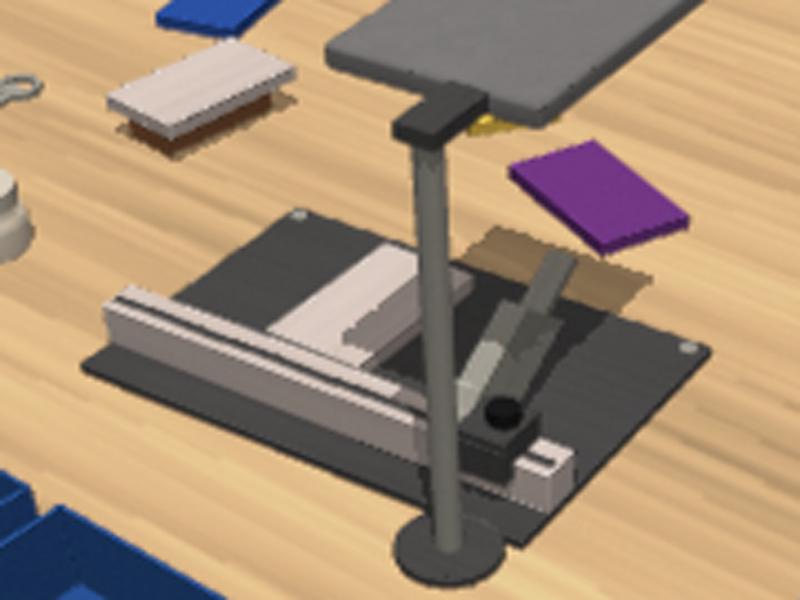

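The crops confirm both choices: the aluminium plate on the bed, and the pale plate on the wooden block. The flag is raised about 40° under the lamp. The tool can't be tilted through this interface, so I need the wrist profile to see what fits past the lamp.

```bash
python3 - <<'E'
from h import *
from scipy.spatial.transform import Rotation as R
s=get_state();p=s["position"];Rm=R.from_rotvec(s["tool_rot"]).as_matrix();print(np.round(Rm,3).tolist())
for n in("scene","top"):
    d=np.load(n+"0.npy");P=pts(n,d)[d>0];L=(P-p)@Rm
    L=L[(np.abs(L[:,0])<.2)&(np.abs(L[:,1])<.2)]
    for h in np.arange(0,.5,.02):
        q=L[(-L[:,2]>h)&(-L[:,2]<=h+.02)]
        if len(q)>4:print(n,round(h,2),len(q),"x",np.round(np.percentile(q[:,0],[2,98]),3),"y",np.round(np.percentile(q[:,1],[2,98]),3))
d=np.load("top0.npy");P=pts("top",d)
print("lampedge rays",ray("top",249,242,.335),ray("top",300,234,.335))
E
```

```text
[[0.911, 0.413, -0.001], [0.413, -0.911, 0.002], [-0.0, -0.002, -1.0]]
scene 0.0 68 x [-0.011  0.014] y [-0.056  0.052]
scene 0.02 74 x [-0.01   0.015] y [-0.06   0.055]
scene 0.04 73 x [-0.029  0.038] y [-0.089  0.08 ]
scene 0.06 341 x [-0.031  0.042] y [-0.089  0.083]
scene 0.08 573 x [-0.03   0.039] y [-0.096  0.09 ]
scene 0.1 191 x [-0.021  0.031] y [-0.053  0.021]
scene 0.12 181 x [-0.018  0.028] y [-0.052  0.014]
scene 0.14 217 x [-0.034  0.042] y [-0.052  0.015]
scene 0.16 172 x [-0.009  0.039] y [-0.038  0.03 ]
scene 0.18 172 x [-0.005  0.041] y [-0.039  0.026]
scene 0.2 196 x [-0.007  0.039] y [-0.037  0.025]
scene 0.22 180 x [-0.005  0.038] y [-0.038  0.023]
scene 0.24 201 x [-0.007  0.041] y [-0.037  0.027]
scene 0.26 205 x [-0.005  0.039] y [-0.037  0.024]
scene 0.28 201 x [-0.006  0.039] y [-0.037  0.026]
scene 0.3 184 x [-0.006  0.047] y [-0.04   0.024]
scene 0.32 319 x [0.007 0.051] y [-0.11   0.032]
scene 0.34 608 x [0.006 0.051] y [-0.188  0.034]
scene 0.36 303 x [0.019 0.051] y [-0.194  0.032]
top 0.0 15 x [0.006 0.011] y [0.043 0.051]
top 0.04 35 x [-0.033  0.037] y [-0.087  0.067]
top 0.06 425 x [-0.034  0.038] y [-0.087  0.08 ]
top 0.08 1147 x [-0.034  0.037] y [-0.095  0.091]
top 0.1 315 x [-0.03   0.035] y [-0.094  0.089]
top 0.12 133 x [-0.02   0.022] y [-0.051 -0.043]
top 0.14 656 x [-0.036  0.037] y [-0.051  0.001]
top 0.16 301 x [-0.028  0.037] y [-0.037  0.007]
top 0.18 228 x [-0.022  0.038] y [-0.038  0.006]
top 0.2 338 x [-0.017  0.037] y [-0.038  0.013]
top 0.22 260 x [-0.009  0.036] y [-0.036  0.005]
top 0.24 233 x [-0.001  0.036] y [-0.036 -0.001]
top 0.26 81 x [0.005 0.033] y [-0.035 -0.013]
top 0.36 94 x [0.029 0.036] y [-0.177 -0.105]
top 0.38 359 x [0.029 0.034] y [-0.197 -0.12 ]
top 0.4 546 x [0.018 0.03 ] y [-0.198 -0.141]
top 0.42 473 x [-0.009  0.021] y [-0.2   -0.168]
lampedge rays [0.48769175 0.09383677 0.335     ] [ 0.49495968 -0.01232913  0.335     ]
```

```bash
cat >> h.py <<'E'
from scipy.spatial.transform import Rotation as R
PSI=np.radians(6.05);GX=np.array([np.cos(PSI),np.sin(PSI)]);GY=np.array([-GX[1],GX[0]]);G0=np.array([.5745,-.049])
def g2w(x,y):return G0+x*GX+y*GY
def w2g(p):
    d=np.asarray(p)[...,:2]-G0;return np.stack([d@GX,d@GY],-1)
def go(xy,z,xang):
    "tool shift mm and spin deg to get TCP to xy,z with tool x at world angle xang deg"
    s=get_state();Rm=R.from_rotvec(s["tool_rot"]).as_matrix()
    sh=Rm.T@(np.array([*xy,z])-s["position"])*1000
    a=np.degrees(np.arctan2(Rm[1,0],Rm[0,0]));sp=(a-xang+180)%360-180
    print("t",round(s["time"],2),"pos",np.round(s["position"],4),"g",np.round(w2g(s["position"]),4),"xang",round(a,2),"F",np.round(s["ft_force"],1),"-> shift",np.round(sh,1),"spin",round(sp,1))
E
python3 - <<'E'
from h import *
Q=pts("scene",np.load("scene0.npy"));d=np.load("scene0.npy")
Q=Q[d>0];g=w2g(Q);z=Q[:,2]
for n,m in {"carr":(g[:,0]>.045)&(g[:,0]<.08)&(z>.055)&(z<.075),"flag":(g[:,0]>-.04)&(g[:,0]<.04)&(z>.06)&(z<.14),"knob":(z>.076)&(z<.09)&(g[:,0]>.045)&(g[:,0]<.09)}.items():
    m&=(np.abs(g[:,1]-.09)<.07);print(n,m.sum(),"y",np.round(np.percentile(g[m,1],[1,10,50,90,99]),4),"x",np.round(np.percentile(g[m,0],[1,50,99]),4))
for l,h in((.02,.046),(.046,.05)):
    m=(z>l)&(z<h)&(g[:,0]>.03)&(g[:,0]<.095)&(g[:,1]>-.14)&(g[:,1]<0);print("fence",np.round(np.percentile(g[m,0],[1,50,99]),4))
print(g2w(-.05,-.008))
go((.397,-.3305),.046,-3.4)
E
```

```text
carr 142 y [0.084  0.0909 0.1097 0.1266 0.1274] x [0.0491 0.0673 0.0797]
flag 392 y [0.0805 0.0831 0.0939 0.0962 0.097 ] x [-0.0326  0.0108  0.0395]
knob 112 y [0.0808 0.0845 0.1092 0.1217 0.1244] x [0.0452 0.0617 0.0768]
fence [0.0307 0.0731 0.0769]
fence [0.0514 0.0652 0.0767]
[ 0.52562166 -0.06222526]
t 0.1 pos [ 0.2683 -0.5916  0.2356] g [-0.3617 -0.5073] xang 24.4 F [ 0.3  0.4 -0.1] -> shift [ 225.1 -184.2  189.9] spin 27.8
```

>>> arm_command(
  motion=[
    [87,35,-28,8,7],
    [87,70,-56,16,14],
    [87,100,-84,24,21],
    [87,130,-112,32,27.8],
    [87,160,-135,40,27.8],
  ],
  newtons=60,
)

```text
time: 0.52
position: [0.3561, -0.4053, 0.1969]
tool_rot: [-3.14, 0.102, 0.001]
ft_force: [1.8, 0.3, 0.7]
grip_width: 0.998
grip_force: 0.0
```

```bash
python3 -c "
from h import *
go((.397,-.3305),.046,-3.4)"
```

```text
t 0.52 pos [ 0.3561 -0.4053  0.1969] g [-0.2548 -0.3312] xang -3.73 F [1.8 0.3 0.7] -> shift [ 36.1 -77.2 150.9] spin -0.3
```

>>> arm_command(
  motion=[
    [87,17,-37,0,0],
    [87,34.5,-74,10,0],
    [87,34.5,-74,50,0],
    [87,34.5,-74,90,0],
    [87,34.5,-74,110,0],
  ],
)

```text
time: 0.93
position: [0.3933, -0.3327, 0.0835]
tool_rot: [-3.137, 0.089, 0.007]
ft_force: [-0.8, -0.6, -0.4]
grip_width: 0.999
grip_force: 0.0
```

```bash
python3 - <<'E'
from h import *
go((.397,-.3305),.046,-3.4)
im,d=get_image("top");cv2.imwrite("pics/t2.png",cv2.resize(im[200:350,330:530,::-1],(800,600)))
im,d=get_image("scene");cv2.imwrite("pics/s2.png",cv2.resize(im[150:300,180:380,::-1],(800,600)))
E
```

```text
t 0.93 pos [ 0.3933 -0.3327  0.0835] g [-0.2101 -0.263 ] xang -3.26 F [-0.8 -0.6 -0.4] -> shift [ 3.7 -2.2 37.5] spin 0.1
```

View pics/s2.png

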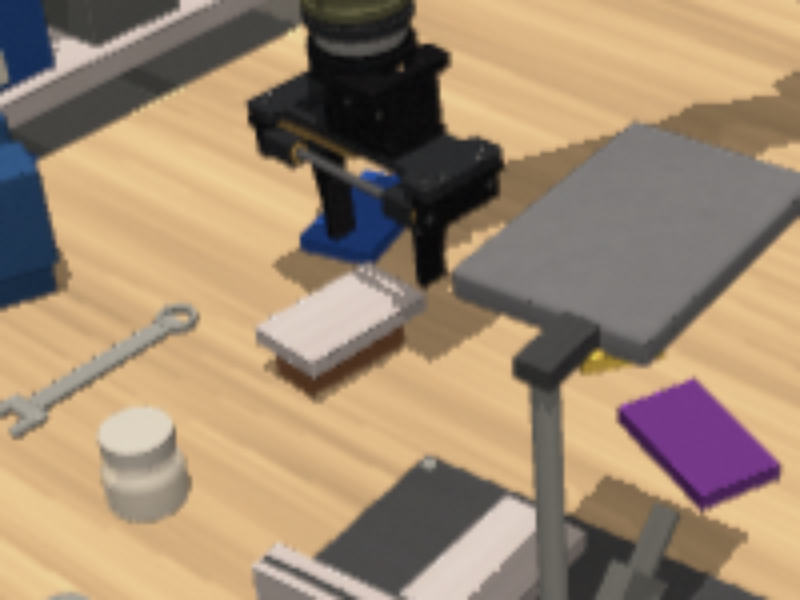

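>>> arm_command(
  motion=[
    [87,3,-2,20,0],
    [87,3,-2,38,0],
    [60,3,-2,38,0],
    [55,3,-2,38,0],
    [55,3,-2,38,0],
  ],
  newtons=60,
)

```text
time: 1.45
position: [0.3991, -0.3346, 0.0514]
tool_rot: [3.138, -0.094, 0.003]
ft_force: [-0.5, -0.3, -0.5]
grip_width: 0.85
grip_force: 0.0
```

>>> arm_command(
  motion=[
    [55,0,0,0,0],
    [55,0,0,0,0],
    [55,0,0,0,0],
    [55,0,0,-15,0],
    [55,0,0,-40,0],
  ],
)

```text
time: 1.87
position: [0.3958, -0.3321, 0.0874]
tool_rot: [-3.137, 0.093, 0.008]
ft_force: [0.3, 0.6, -4.8]
grip_width: 0.721
grip_force: 59.8
```

```bash
python3 -c "
from h import *
s=get_state();print(s['grip_width']*87,s['grip_force'])
go(g2w(-.05,-.01),.155,96.05)"
```

```text
62.68482705830458 59.81135845184326
t 1.87 pos [ 0.3958 -0.3321  0.0874] g [-0.2076 -0.2627] xang -3.4 F [ 0.3  0.6 -4.8] -> shift [ 113.6 -275.4  -67.3] spin -99.4
```

>>> arm_command(
  motion=[
    [55,5,-15,-30,-7],
    [55,12,-30,-60,-14],
    [55,22,-54,-68,-21],
    [55,32,-78,-68,-28],
    [55,42,-102,-68,-35],
  ],
)

```text
time: 2.28
position: [0.4467, -0.2339, 0.1587]
tool_rot: [3.019, 0.862, 0.002]
ft_force: [0.8, 0.3, -4.5]
grip_width: 0.725
grip_force: 59.8
```

```bash
python3 -c "
from h import *
go(g2w(-.05,-.01),.155,96.05)"
```

```text
t 2.28 pos [ 0.4467 -0.2339  0.1587] g [-0.1466 -0.1704] xang 31.89 F [ 0.8  0.3 -4.5] -> shift [ 156.9 -102.3    3.5] spin -64.2
```

>>> arm_command(
  motion=[
    [55,20,-10,0,-7],
    [55,40,-20,0,-14],
    [55,60,-35,0,-21],
    [55,80,-50,0,-28],
    [55,100,-65,0,-35],
  ],
)

```text
time: 2.7
position: [0.4972, -0.1257, 0.1573]
tool_rot: [2.62, 1.732, -0.001]
ft_force: [0.3, -0.4, -3.0]
grip_width: 0.727
grip_force: 59.8
```

```bash
python3 -c "
from h import *
go(g2w(-.05,-.01),.155,96.05)"
```

```text
t 2.7 pos [ 0.4972 -0.1257  0.1573] g [-0.085  -0.0682] xang 66.93 F [ 0.3 -0.4 -3. ] -> shift [67.8  2.3  2.3] spin -29.1
```

>>> arm_command(
  motion=[
    [55,15,0,0,-7],
    [55,30,0,0,-14],
    [55,45,0,0,-21],
    [55,60,1,0,-28.5],
    [55,60,1,0,-28.5],
  ],
)

```text
time: 3.12
position: [0.5228, -0.0683, 0.1575]
tool_rot: [-2.111, -2.326, -0.003]
ft_force: [-0.8, 1.2, -3.1]
grip_width: 0.723
grip_force: 59.8
```

```bash
python3 - <<'E'
from h import *
go(g2w(-.05,-.01),.155,96.05)
im,d=get_image("scene");cv2.imwrite("pics/s3.png",cv2.resize(im[180:360,220:420,::-1],(667,600)))
go(g2w(-.05,-.01),.155,96.05)
E
```

```text
t 3.12 pos [ 0.5228 -0.0683  0.1575] g [-0.0534 -0.0138] xang 95.57 F [-0.8  1.2 -3.1] -> shift [3.8 3.4 2.5] spin -0.5
t 3.17 pos [ 0.5221 -0.0704  0.1574] g [-0.0543 -0.0158] xang 95.21 F [ 0.4 -0.2 -3.8] -> shift [5.8 4.2 2.4] spin -0.8
```

View pics/s3.png

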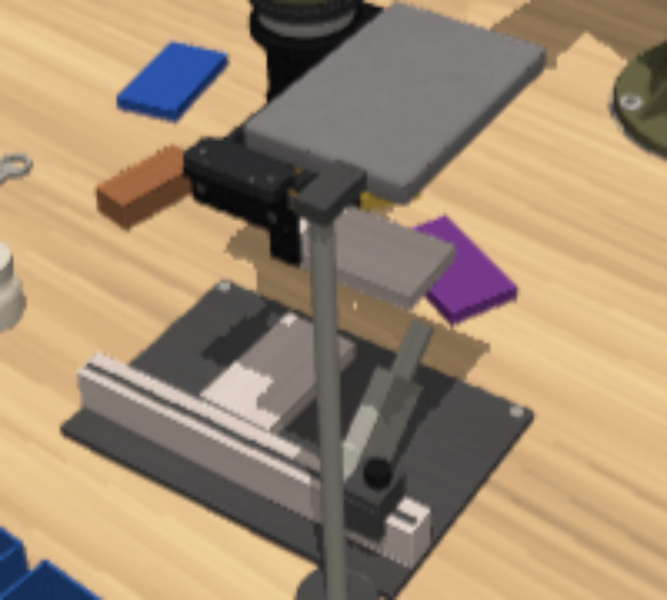

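```bash
python3 - <<'E'
from h import *
im,d=get_image("scene");Q=pts("scene",d);Q=Q[d>0];g=w2g(Q);z=Q[:,2]
m=(z>.125)&(z<.165)&(g[:,0]>-.1)&(g[:,0]<.0)&(g[:,1]>.02)&(g[:,1]<.13)
print(m.sum(),np.percentile(g[m,1],[2,98]),np.percentile(g[m,0],[2,98]),np.percentile(z[m],[1,5,50,99]))
A=np.c_[g[m],np.ones(m.sum())];mm=z[m]>np.median(z[m])-.006;print(np.linalg.lstsq(A[mm],z[m][mm],rcond=None)[0])
im,d=get_image("top");Q=pts("top",d);g=w2g(Q);z=Q[...,2]
m=(z>.125)&(z<.165)&(g[...,0]<0)&(g[...,0]>-.12)&(g[...,1]>.0)&(g[...,1]<.13);print(m.sum(),m.sum()and np.percentile(g[m][:,1],98))
go(g2w(-.05,-.01),.155,96.05)
E
```

```text
618 [0.02174797 0.08139989] [-0.08661391 -0.02261357] [0.13511512 0.13759732 0.14905769 0.15240257]
[-0.01898751 -0.02173918  0.14926588]
552 0.07696982161403107
t 3.27 pos [ 0.5215 -0.073   0.1573] g [-0.0553 -0.0183] xang 94.91 F [ 0.1 -0.4 -3.6] -> shift [8.4 5.1 2.3] spin -1.1
```

>>> arm_command(
  motion=[
    [55,5,0,5,-1],
    [55,10,0,10,-1],
    [55,10,0,18,-1],
    [55,10,0,26,-1],
    [55,10,0,34,-1],
  ],
)

```text
time: 3.68
position: [0.5206, -0.0621, 0.1224]
tool_rot: [-2.1, -2.336, 0.001]
ft_force: [0.1, 0.4, -2.7]
grip_width: 0.724
grip_force: 59.8
```

```bash
python3 -c "
from h import *
go(g2w(-.055,-.008),.063,96.05)"
```

```text
t 3.68 pos [ 0.5206 -0.0621  0.1224] g [-0.055  -0.0074] xang 96.07 F [ 0.1  0.4 -2.7] -> shift [-0.6  0.  59.4] spin 0.0
```

>>> arm_command(
  motion=[
    [55,-1,0,12,0],
    [55,-1,0,24,0],
    [55,-1,0,34,0],
    [55,-1,0,44,0],
    [55,-1,0,50,0],
  ],
)

```text
time: 4.1
position: [0.5206, -0.0629, 0.0717]
tool_rot: [-2.099, -2.335, 0.001]
ft_force: [0.0, 0.2, -3.6]
grip_width: 0.73
grip_force: 59.8
```

```bash
python3 -c "
from h import *
go(g2w(-.055,-.008),.063,96.05)"
```

```text
t 4.1 pos [ 0.5206 -0.0629  0.0717] g [-0.0551 -0.0081] xang 96.08 F [ 0.   0.2 -3.6] -> shift [0.1 0.1 8.7] spin 0.0
```

>>> arm_command(
  motion=[
    [55,0,0,3,0],
    [55,0,0,6,0],
    [55,0,0,8,0],
    [55,0,0,8,0],
  ],
)

```text
time: 4.43
position: [0.5214, -0.0629, 0.0656]
tool_rot: [2.1, 2.336, 0.0]
ft_force: [-0.4, 0.5, -1.5]
grip_width: 0.726
grip_force: 59.8
```

```bash
python3 - <<'E'
from h import *
im,d=get_image("scene");cv2.imwrite("pics/s4.png",cv2.resize(im[200:360,240:440,::-1],(750,600)))
Q=pts("scene",d);Q=Q[d>0];g=w2g(Q);z=Q[:,2]
m=(z>.028)&(z<.16)&(g[:,0]>-.1)&(g[:,0]<.04)&(g[:,1]>.02)&(g[:,1]<.13)
for a in np.arange(-.1,.04,.01):
    k=m&(g[:,0]>a)&(g[:,0]<=a+.01)
    if k.sum()>3:print(round(a,2),k.sum(),np.round(np.percentile(z[k],[5,50,95]),4),np.round(np.percentile(g[k,1],[5,95]),4))
go(g2w(-.055,-.008),.063,96.05)
E
```

```text
-0.1 41 [0.1236 0.1389 0.1462] [0.021  0.0304]
-0.09 79 [0.0528 0.0587 0.1398] [0.0224 0.0876]
-0.08 95 [0.0558 0.0588 0.1365] [0.0223 0.0871]
-0.07 93 [0.0505 0.0587 0.1369] [0.0227 0.0882]
-0.06 107 [0.0528 0.0586 0.1378] [0.0221 0.0883]
-0.05 112 [0.0402 0.0587 0.1357] [0.022  0.0935]
-0.04 118 [0.0411 0.0585 0.1381] [0.0212 0.0945]
-0.03 159 [0.0412 0.0538 0.061 ] [0.0243 0.0939]
-0.02 16 [0.0382 0.0556 0.1407] [0.029  0.0957]
-0.01 45 [0.0324 0.0631 0.0688] [0.0822 0.0963]
-0.0 54 [0.0321 0.0658 0.1383] [0.024  0.0966]
0.01 56 [0.0344 0.0663 0.1449] [0.0236 0.096 ]
0.02 61 [0.0418 0.0668 0.1534] [0.0282 0.0962]
0.03 84 [0.0575 0.1285 0.1576] [0.0209 0.0952]
t 4.48 pos [ 0.5214 -0.0629  0.0658] g [-0.0542 -0.0082] xang 96.1 F [-1.7 -0.2 -2.1] -> shift [ 0.2 -0.8  2.8] spin 0.0
```

View pics/s4.png

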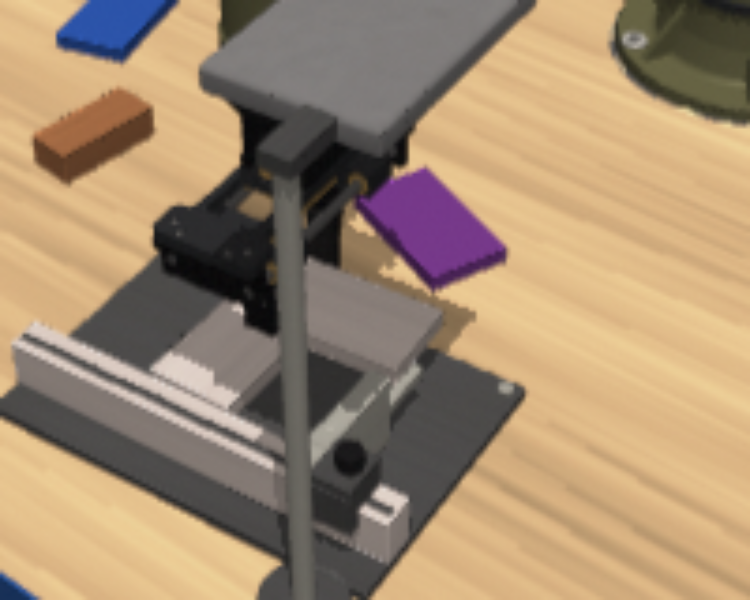

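>>> arm_command(
  motion=[
    [55,0,0,2,0],
    [55,0,0,4,0],
    [55,0,0,5,0],
    [55,0,0,5,0],
    [55,0,0,5,0],
  ],
)

```text
time: 4.9
position: [0.5218, -0.0632, 0.0612]
tool_rot: [2.1, 2.335, 0.001]
ft_force: [-1.5, -1.9, 3.0]
grip_width: 0.725
grip_force: 59.9
```

```bash
python3 -c "
from h import *
go(g2w(-.055,-.008),.063,96.05)"
```

```text
t 4.9 pos [ 0.5218 -0.0632  0.0612] g [-0.0539 -0.0086] xang 96.08 F [-1.5 -1.9  3. ] -> shift [ 0.6 -1.1 -1.8] spin 0.0
```

>>> arm_command(
  motion=[
    [55,0,0,-15,0],
    [55,0,0,-45,0],
    [55,0,0,-80,0],
    [55,-15,0,-92,7],
    [55,-40,0,-92,14],
  ],
)

```text
time: 5.32
position: [0.5283, -0.0995, 0.1565]
tool_rot: [2.365, 2.06, 0.008]
ft_force: [0.9, -0.3, -4.0]
grip_width: 0.725
grip_force: 59.8
```

>>> arm_command(
  motion=[
    [55,-20,0,0,7],
    [55,-40,5,0,14],
    [55,-60,13,0,21],
    [55,-75,25,0,28],
    [55,-90,38,0,35],
  ],
)

```text
time: 5.73
position: [0.5501, -0.1982, 0.1516]
tool_rot: [-2.884, -1.245, 0.002]
ft_force: [0.3, 0.9, -2.6]
grip_width: 0.724
grip_force: 59.8
```

```bash
python3 -c "
from h import *
go((.398,-.333),.075,-3.4)"
```

```text
t 5.73 pos [ 0.5501 -0.1982  0.1516] g [-0.04   -0.1458] xang 46.7 F [ 0.3  0.9 -2.6] -> shift [-202.4  -18.1   76.8] spin 50.1
```

>>> arm_command(
  motion=[
    [55,-30,-3,0,7],
    [55,-60,-6,0,14],
    [55,-90,-9,0,21],
    [55,-120,-12,0,28],
    [55,-150,-14,0,35],
  ],
)

```text
time: 6.15
position: [0.4368, -0.2975, 0.1515]
tool_rot: [-3.124, -0.322, 0.002]
ft_force: [-0.2, -0.7, -3.5]
grip_width: 0.727
grip_force: 59.8
```

```bash
python3 -c "
from h import *
go((.398,-.333),.075,-3.4)"
```

```text
t 6.15 pos [ 0.4368 -0.2975  0.1515] g [-0.1632 -0.2326] xang 11.78 F [-0.2 -0.7 -3.5] -> shift [-45.1  26.9  76.5] spin 15.2
```

>>> arm_command(
  motion=[
    [55,-20,13,10,7],
    [55,-38,23,25,14.5],
    [55,-42,25,45,14.5],
    [55,-42,25,65,14.5],
    [55,-42,25,72,14.5],
  ],
)

```text
time: 6.57
position: [0.3999, -0.3293, 0.077]
tool_rot: [-3.137, 0.068, 0.008]
ft_force: [-0.2, 1.1, -4.2]
grip_width: 0.727
grip_force: 59.8
```

```bash
python3 - <<'E'
from h import *
get_image("scene");get_image("scene")
im,d=get_image("scene");Q=pts("scene",d);z=Q[...,2];x=Q[...,0];y=Q[...,1]
m=(d>0)&(z>.03)&(z<.09)&(x>.42)&(x<.54)&(y>-.4)&(y<-.26)
m&=z>np.percentile(z[m],50)-.004
A=np.c_[x[m],y[m],np.ones(m.sum())];print(m.sum(),np.linalg.lstsq(A,z[m],rcond=None)[0],np.median(z[m]))
go((.398,-.333),.053,-3.4)
E
```

```text
396 [-0.02291197  0.00379844  0.08204797] 0.07038409247314886
t 6.72 pos [ 0.4025 -0.3298  0.08  ] g [-0.2006 -0.2611] xang -2.35 F [ 0.4  0.5 -3.1] -> shift [-4.3  3.4 27. ] spin 1.1
```

>>> arm_command(
  motion=[
    [55,-4,3,8,1],
    [55,-4,3,16,1],
    [55,-4,3,22,1],
    [55,-4,3,25,1],
    [55,-4,3,25,1],
  ],
)

```text
time: 7.13
position: [0.398, -0.3329, 0.0547]
tool_rot: [-3.139, 0.093, 0.002]
ft_force: [-1.0, 0.7, -3.1]
grip_width: 0.724
grip_force: 59.8
```

>>> arm_command(
  motion=[
    [55,0,0,0,0],
    [72,0,0,0,0],
    [85,0,0,0,0],
    [87,0,0,0,0],
    [87,0,0,-20,0],
  ],
)

```text
time: 7.55
position: [0.3967, -0.3321, 0.0733]
tool_rot: [-3.137, 0.093, 0.006]
ft_force: [0.0, 0.5, -0.1]
grip_width: 0.939
grip_force: 0.0
```

>>> arm_command(
  motion=[
    [87,0,0,-40,0],
    [87,0,0,-70,0],
    [87,0,0,-70,0],
  ],
)

```text
time: 7.8
position: [0.4024, -0.3364, 0.1531]
tool_rot: [3.132, -0.093, 0.016]
ft_force: [1.0, -1.0, 1.0]
grip_width: 0.992
grip_force: 0.0
```

```bash
cat >> h.py <<'E'
def plate(zl,zh,box,n="top",frame=True,d=None):
    "minAreaRect of depth points in z range, xy box (world or gauge)"
    if d is None: d=get_image(n)[1]
    P=pts(n,d);xy=w2g(P) if frame else P[...,:2];z=P[...,2]
    m=(d>0)&(z>zl)&(z<zh)&(xy[...,0]>box[0])&(xy[...,0]<box[1])&(xy[...,1]>box[2])&(xy[...,1]<box[3])
    k,l,st,_=cv2.connectedComponentsWithStats(m.astype(np.uint8));m=l==1+np.argmax(st[1:,4])
    r=cv2.minAreaRect(xy[m].astype(np.float32));print("plate",m.sum(),np.round(r[0],4),np.round(r[1],4),"ang",round(r[2],2),"z",np.median(z[m]).round(4));return r
E
python3 - <<'E'
from h import *
plate(.037,.06,(.35,.55,-.45,-.25),frame=False)
plate(.019,.032,(-.1,.046,-.15,.08))
plate(.019,.032,(-.1,.046,-.15,.08),n="scene")
go(g2w(-.115,-.033),.08,6)
E
```

```text
plate 203 [ 0.4797 -0.3356] [0.0637 0.0295] ang 87.85 z 0.0448
plate 900 [-0.0245 -0.0335] [0.0641 0.1105] ang 87.88 z 0.0254
plate 706 [-0.0237 -0.0321] [0.0669 0.1124] ang 88.46 z 0.0242
t 7.95 pos [ 0.3987 -0.3337  0.1462] g [-0.2048 -0.2646] xang -3.4 F [-0.7 -0.2 -0.8] -> shift [  50.5 -243.3   66. ] spin -9.4
```

>>> arm_command(
  motion=[
    [30,10,-40,0,-5],
    [30,20,-80,0,-9.4],
    [30,30,-120,10,-9.4],
    [30,40,-160,20,-9.4],
    [30,50,-200,40,-9.4],
  ],
  newtons=20,
)

```text
time: 8.37
position: [0.4593, -0.1395, 0.1078]
tool_rot: [3.137, 0.165, 0.002]
ft_force: [1.6, -0.2, 0.5]
grip_width: 0.706
grip_force: 0.0
```

```bash
python3 -c "
from h import *
go(g2w(-.115,-.033),.03,6)"
```

```text
t 8.37 pos [ 0.4593 -0.1395  0.1078] g [-0.1241 -0.0779] xang 6.01 F [ 1.6 -0.2  0.5] -> shift [  8.9 -44.9  77.8] spin 0.0
```

>>> arm_command(
  motion=[
    [30,4,-20,10,0],
    [30,7,-40,30,0],
    [30,7,-42,55,0],
    [30,7,-42,72,0],
    [30,7,-42,76,0],
  ],
)

```text
time: 8.78
position: [0.4577, -0.0977, 0.028]
tool_rot: [-3.134, -0.167, 0.012]
ft_force: [-0.5, 0.3, -0.5]
grip_width: 0.372
grip_force: 0.0
```

```bash
python3 -c "
from h import *
get_image('top')
print(get_state()['grip_width']*87)
go(g2w(-.085,-.033),.029,6.05)"
```

```text
31.188845653363845
t 8.83 pos [ 0.4583 -0.0983  0.0288] g [-0.1207 -0.0368] xang 6.03 F [-0.1 -0.2  0.1] -> shift [35.7 -3.8 -0.4] spin -0.0
```

Now slide it in +x, slowly.

>>> arm_command(
  motion=[
    [30,8,-3,0,0],
    [30,16,-3,0,0],
    [30,24,-3,0,0],
    [30,30,-3,0,0],
    [30,36,-3,0,0],
  ],
)

```text
time: 9.25
position: [0.4974, -0.0928, 0.0326]
tool_rot: [3.137, 0.164, -0.001]
ft_force: [-2.8, -0.7, 2.3]
grip_width: 0.349
grip_force: 1.4
```

>>> arm_command(
  motion=[
    [30,4,0,0,0],
    [30,8,0,0,0],
    [30,10,0,0,0],
    [30,12,0,0,0],
    [30,12,0,0,0],
  ],
)

```text
time: 9.67
position: [0.508, -0.0912, 0.0318]
tool_rot: [3.137, 0.164, -0.003]
ft_force: [-4.9, -0.3, 2.9]
grip_width: 0.35
grip_force: 2.0
```

```bash
python3 -c "
from h import *
plate(.019,.032,(-.1,.046,-.15,.08))
go(g2w(-.065,-.033),.029,6.05)"
```

```text
plate 49 [ 0.0244 -0.0035] [0.0091 0.0405] ang 82.77 z 0.0254
t 9.72 pos [ 0.508  -0.0912  0.0318] g [-0.0706 -0.035 ] xang 5.99 F [-5.5 -0.7  2.4] -> shift [ 5.6 -2.   2.8] spin -0.1
```

>>> arm_command(
  motion=[
    [30,3,0,0,0],
    [30,6,0,0,0],
    [30,6,0,0,0],
    [30,6,0,0,0],
  ],
)

```text
time: 10.05
position: [0.5083, -0.0913, 0.0309]
tool_rot: [3.137, 0.163, -0.021]
ft_force: [-17.5, -1.3, 12.3]
grip_width: 0.345
grip_force: 8.5
```

```bash
python3 -c "
from h import *
plate(.019,.032,(-.1,.046,-.15,.08),n='scene')
go(g2w(-.065,-.033),.029,6.05)"
```

```text
plate 668 [-0.0216 -0.0303] [0.114  0.0659] ang 0.9 z 0.0242
t 10.1 pos [ 0.5083 -0.0912  0.0309] g [-0.0702 -0.035 ] xang 5.95 F [-17.3  -0.   12.8] -> shift [ 5.3 -2.   1.9] spin -0.1
```

```bash
python3 - <<'E'
from h import *
a,_=get_image("scene");b,_=get_image("top")
cv2.imwrite("pics/s5.png",np.hstack([cv2.resize(a[220:340,230:390,::-1],(400,300),interpolation=2),cv2.resize(b[170:290,250:410,::-1],(400,300),interpolation=2)]))
E
```

```text
(no output)
```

View pics/s5.png

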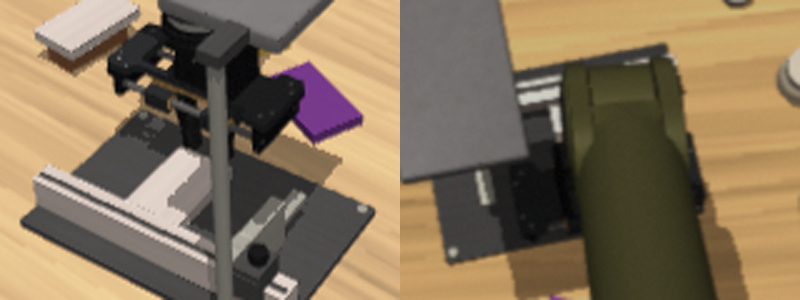

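>>> arm_command(
  motion=[
    [30,-6,0,0,0],
    [40,-16,0,0,0],
    [60,-20,10,-30,0],
    [60,-10,45,-45,0],
    [60,20,75,-45,0],
  ],
)

```text
time: 10.62
position: [0.5422, -0.1647, 0.081]
tool_rot: [3.133, 0.165, 0.008]
ft_force: [1.2, -0.6, 0.9]
grip_width: 0.564
grip_force: 0.0
```

>>> arm_command(
  motion=[
    [60,25,10,0,0],
    [60,50,12,0,0],
    [60,50,12,0,0],
  ],
)

```text
time: 10.87
position: [0.5978, -0.1694, 0.0776]
tool_rot: [-3.137, -0.164, -0.011]
ft_force: [0.6, 0.8, -0.3]
grip_width: 0.681
grip_force: 0.0
```

```bash
python3 -c "
from h import *
plate(.019,.032,(-.1,.046,-.15,.08),n='scene')
plate(.019,.032,(-.1,.049,-.15,.08))
print(get_state()['grip_width']*87)
go(g2w(.005,-.125),.03,6.05)"
```

```text
plate 642 [-0.013  -0.0302] [0.0966 0.0662] ang 0.25 z 0.0243
plate 737 [-0.0058 -0.0314] [0.0641 0.1087] ang 89.97 z 0.0253
59.42823603885961
t 10.97 pos [ 0.5934 -0.1685  0.0767] g [ 0.0062 -0.1208] xang 6.06 F [ 0.4 -0.5 -1. ] -> shift [-1.2  4.2 46.7] spin 0.0
```

>>> arm_command(
  motion=[
    [60,0,2,15,0],
    [60,0,2,35,0],
    [60,0,2,46,0],
    [60,0,0,46,0],
    [60,0,-8,46,0],
  ],
)

```text
time: 11.38
position: [0.5907, -0.1624, 0.0306]
tool_rot: [3.137, 0.161, -0.002]
ft_force: [-0.9, 0.2, -0.0]
grip_width: 0.69
grip_force: 0.0
```

>>> arm_command(
  motion=[
    [60,0,-10,0,0],
    [60,0,-20,0,0],
    [60,0,-30,0,0],
    [60,0,-40,0,0],
    [60,0,-50,0,0],
  ],
)

```text
time: 11.8
position: [0.5872, -0.111, 0.032]
tool_rot: [3.136, 0.165, 0.003]
ft_force: [-0.8, -2.8, 1.4]
grip_width: 0.691
grip_force: 1.3
```

```bash
python3 -c "
from h import *
plate(.019,.032,(-.1,.046,-.15,.08),n='scene')
print(get_state()['grip_width']*87)
go(g2w(.005,-.028),.03,6.05)"
```

```text
plate 354 [ 0.0096 -0.0063] [0.0927 0.0525] ang 36.19 z 0.0244
59.99710816078439
t 11.85 pos [ 0.587  -0.1076  0.0318] g [ 0.0063 -0.0596] xang 6.16 F [0.2 0.5 0.4] -> shift [ -1.2 -31.6   1.8] spin 0.1
```

>>> arm_command(
  motion=[
    [60,0,-6,0,0],
    [60,0,-12,0,0],
    [60,0,-16,0,0],
    [60,0,-20,0,0],
    [60,0,-24,0,0],
  ],
)

```text
time: 12.27
position: [0.5842, -0.0877, 0.031]
tool_rot: [3.137, 0.164, 0.0]
ft_force: [0.7, -2.4, 2.3]
grip_width: 0.689
grip_force: 1.3
```

>>> arm_command(
  motion=[
    [60,0,-1.5,0,0],
    [60,0,-3,0,0],
    [60,0,-4,0,0],
  ],
)

```text
time: 12.52
position: [0.5838, -0.0839, 0.031]
tool_rot: [3.137, 0.164, 0.0]
ft_force: [-0.0, -2.7, 1.8]
grip_width: 0.686
grip_force: 1.4
```

```bash
python3 -c "
from h import *
plate(.019,.032,(-.1,.046,-.15,.08),n='scene')
go(g2w(.005,-.028),.03,6.05)"
```

```text
plate 291 [-0.0229  0.0408] [0.0532 0.0806] ang 88.29 z 0.0245
t 12.57 pos [ 0.5838 -0.0836  0.031 ] g [ 0.0056 -0.0354] xang 6.0 F [ 0.1 -2.8  1.7] -> shift [-0.6 -7.4  1. ] spin -0.1
```

>>> arm_command(
  motion=[
    [60,0,-1.5,0,0],
    [60,0,-3,0,0],
    [60,0,-4,0,0],
    [60,0,-4,0,0],
  ],
)

```text
time: 12.9
position: [0.5833, -0.0794, 0.0309]
tool_rot: [-3.137, -0.165, 0.0]
ft_force: [1.1, -1.7, 1.1]
grip_width: 0.686
grip_force: 1.0
```

```bash
python3 -c "
from h import *
go(g2w(.005,-.028),.03,6.05)"
```

```text
t 12.9 pos [ 0.5833 -0.0794  0.0309] g [ 0.0055 -0.0311] xang 6.01 F [ 1.1 -1.7  1.1] -> shift [-0.5 -3.1  0.9] spin -0.0
```

>>> arm_command(
  motion=[
    [60,0,-1,0,0],
    [60,0,-2,0,0],
    [60,0,-2,0,0],
  ],
)

```text
time: 13.15
position: [0.5831, -0.0774, 0.0309]
tool_rot: [-3.137, -0.165, 0.0]
ft_force: [-0.9, -2.2, 2.2]
grip_width: 0.692
grip_force: 1.1
```

```bash
python3 -c "
from h import *
go(g2w(.005,-.028),.03,6.05)"
```

```text
t 13.15 pos [ 0.5831 -0.0774  0.0309] g [ 0.0055 -0.0292] xang 6.02 F [-0.9 -2.2  2.2] -> shift [-0.5 -1.2  0.9] spin -0.0
```

>>> arm_command(
  motion=[
    [60,0,-0.7,0,0],
    [60,0,-1.4,0,0],
    [60,0,-1.4,0,0],
  ],
)

```text
time: 13.4
position: [0.5829, -0.0761, 0.0309]
tool_rot: [-3.137, -0.165, 0.0]
ft_force: [0.8, -2.8, 0.7]
grip_width: 0.689
grip_force: 1.1
```

>>> arm_command(
  motion=[
    [60,0,-0.7,0,0],
    [60,0,-1,0,0],
    [60,0,-1,0,0],
  ],
)

```text
time: 13.65
position: [0.5829, -0.0752, 0.031]
tool_rot: [-3.137, -0.165, 0.0]
ft_force: [0.5, -2.7, 1.3]
grip_width: 0.688
grip_force: 1.1
```

```bash
python3 -c "
from h import *
go(g2w(.005,-.028),.03,6.05)"
```

```text
t 13.65 pos [ 0.5829 -0.0752  0.031 ] g [ 0.0056 -0.0269] xang 6.01 F [ 0.5 -2.7  1.3] -> shift [-0.6  1.1  1. ] spin -0.0
```

>>> arm_command(
  motion=[
    [60,0,-0.8,0,0],
    [60,0,-1.2,0,0],
    [60,0,-1.2,0,0],
  ],
)

```text
time: 13.9
position: [0.5827, -0.0739, 0.0309]
tool_rot: [-3.137, -0.165, 0.0]
ft_force: [0.7, -2.1, 1.0]
grip_width: 0.691
grip_force: 1.0
```

>>> arm_command(
  motion=[
    [60,0,-0.7,0,0],
    [60,0,-1,0,0],
    [60,0,-1,0,0],
  ],
)

```text
time: 14.15
position: [0.5826, -0.0737, 0.031]
tool_rot: [3.137, 0.164, -0.0]
ft_force: [-0.4, -4.1, 1.9]
grip_width: 0.687
grip_force: 1.9
```

```bash
python3 -c "
from h import *
plate(.019,.032,(-.1,.046,-.15,.08),n='scene')
d=get_image('scene')[1];Q=pts('scene',d);g=w2g(Q);z=Q[...,2]
m=(d>0)&(z>.02)&(z<.03)&(g[...,0]>-.05)&(g[...,0]<.03)&(g[...,1]>.02)&(g[...,1]<.1);print('plate y far',np.percentile(g[m][:,1],[90,99]))
m=(d>0)&(z>.045)&(z<.066)&(g[...,0]>-.008)&(g[...,0]<.04)&(g[...,1]>.02)&(g[...,1]<.12);print('flag y',np.percentile(g[m][:,1],[1,10,90,99]))
go(g2w(.005,-.028),.03,6.05)"
```

```text
plate 251 [-0.0252  0.0423] [0.0444 0.0815] ang 78.69 z 0.0243
plate y far [0.0558649  0.09612947]
flag y [0.07962302 0.08568185 0.09627132 0.09688115]
t 14.25 pos [ 0.5826 -0.0737  0.031 ] g [ 0.0055 -0.0254] xang 5.98 F [-0.5 -4.1  1.9] -> shift [-0.4  2.6  1. ] spin -0.1
```

>>> arm_command(
  motion=[
    [60,0,-0.8,0,0],
    [60,0,-1,0,0],
    [60,0,-1,0,0],
    [60,0,-1,0,0],
  ],
)

```text
time: 14.58
position: [0.5822, -0.0734, 0.031]
tool_rot: [3.136, 0.163, -0.001]
ft_force: [0.0, -5.6, 2.2]
grip_width: 0.688
grip_force: 2.6
```

```bash
python3 -c "
from h import *
go(g2w(.005,-.028),.03,6.05)"
```

```text
t 14.58 pos [ 0.5822 -0.0734  0.031 ] g [ 0.0051 -0.025 ] xang 5.97 F [ 0.  -5.6  2.2] -> shift [-0.1  3.   1. ] spin -0.1
```

>>> arm_command(
  motion=[
    [60,0,-0.8,0,0],
    [60,0,-0.8,0,0],
    [60,0,2,0,0],
    [60,0,8,-5,0],
    [87,0,10,-30,0],
  ],
)

```text
time: 15.0
position: [0.5801, -0.0812, 0.0572]
tool_rot: [-3.134, -0.165, 0.013]
ft_force: [-0.8, -0.1, -0.7]
grip_width: 0.715
grip_force: 0.0
```

>>> arm_command(
  motion=[
    [87,0,0,-5,0],
    [87,0,0,-5,0],
    [87,0,0,-5,0],
    [87,-10,-10,-5,0],
    [87,-10,-20,-5,0],
  ],
)

```text
time: 15.42
position: [0.5693, -0.0633, 0.0645]
tool_rot: [-3.137, -0.162, 0.006]
ft_force: [0.0, -0.1, -0.5]
grip_width: 0.982
grip_force: 0.0
```

```bash
python3 -c "
from h import *
plate(.019,.032,(-.1,.046,-.15,.08),n='scene')
print(get_state()['grip_width']*87)
go(g2w(-.005,-.013),.045,6.05)"
```

```text
plate 274 [-0.0232  0.0408] [0.0532 0.0784] ang 86.79 z 0.0245
85.99652087213387
t 15.47 pos [ 0.5699 -0.0596  0.0647] g [-0.0057 -0.01  ] xang 6.14 F [-0.1  2.5 -0.5] -> shift [ 0.7  3.  19.7] spin 0.1
```

>>> arm_command(
  motion=[
    [87,0,2,8,0],
    [87,0,2,16,0],
    [87,0,2,22,0],
    [87,0,2,26,0],
    [87,0,2,28,0],
  ],
)

```text
time: 15.88
position: [0.5712, -0.0658, 0.0392]
tool_rot: [3.137, 0.164, -0.005]
ft_force: [-10.3, -1.7, 28.9]
grip_width: 0.999
grip_force: 14.6
```

```bash
python3 -c "
from h import *
go(g2w(-.005,-.013),.039,6.05)"
```

```text
t 15.88 pos [ 0.5712 -0.0658  0.0392] g [-0.0051 -0.0164] xang 5.97 F [-10.3  -1.7  28.9] -> shift [ 0.1 -3.4  0.2] spin -0.1
```

>>> arm_command(
  motion=[
    [87,0,0,-1,0],
    [87,0,6,-1,0],
    [87,0,14,-1,0],
    [87,0,22,-1,0],
    [87,0,30,-1,0],
  ],
)

```text
time: 16.3
position: [0.575, -0.0963, 0.0385]
tool_rot: [3.137, 0.164, -0.0]
ft_force: [-0.0, -0.3, -0.6]
grip_width: 1.0
grip_force: 0.0
```

```bash
python3 -c "
from h import *
d=get_image('scene')[1]
plate(.019,.032,(-.1,.046,-.15,.08),n='scene',d=d)
go(g2w(-.005,-.063),.039,6.05)"
```

```text
plate 294 [-0.0285  0.0359] [0.055  0.0782] ang 76.73 z 0.0242
t 16.35 pos [ 0.5747 -0.0992  0.0383] g [-0.0051 -0.05  ] xang 5.83 F [-0.4 -2.1  0.1] -> shift [ 0.1 13.  -0.7] spin -0.2
```

>>> arm_command(
  motion=[
    [87,0,0,-20,0],
    [87,-10,30,-45,0],
    [87,-40,50,-60,0],
    [87,-70,60,-60,0],
    [87,-70,60,-60,0],
  ],
)

```text
time: 16.77
position: [0.506, -0.1683, 0.0986]
tool_rot: [3.134, 0.151, -0.008]
ft_force: [0.8, -0.5, -1.2]
grip_width: 1.0
grip_force: 0.0
```

```bash
python3 -c "
from h import *
d=get_image('scene')[1]
plate(.019,.032,(-.1,.046,-.15,.08),n='scene',d=d)
plate(.019,.032,(-.1,.046,-.15,.08))
Q=pts('scene',d);g=w2g(Q);z=Q[...,2]
m=(d>0)&(z>.045)&(z<.066)&(g[...,0]>-.008)&(g[...,0]<.04)&(g[...,1]>.02)&(g[...,1]<.12);print('flag y',np.percentile(g[m][:,1],[1,10,90,99]))
go(g2w(-.005,-.063),.039,6.05)"
```

```text
plate 295 [-0.0269  0.0364] [0.0541 0.0797] ang 78.46 z 0.0245
plate 576 [-0.0086  0.0454] [0.1075 0.0638] ang 0.95 z 0.0254
flag y [0.08151231 0.09014121 0.09653491 0.09735857]
t 16.87 pos [ 0.5101 -0.1642  0.0986] g [-0.0762 -0.1077] xang 5.78 F [0.7 0.7 0.3] -> shift [ 71.  -45.1  59.5] spin -0.3
```

```bash
python3 - <<'E'
from h import *
r=plate(.037,.06,(.35,.55,-.45,-.25),frame=False)
c=np.array(r[0]);a=-3.4;u=np.array([np.cos(np.radians(a)),np.sin(np.radians(a))])
go(c-.047*u,.095,a)
E
```

```text
plate 996 [ 0.4391 -0.3352] [0.0662 0.1101] ang 88.18 z 0.0449
t 16.92 pos [ 0.5112 -0.1629  0.0986] g [-0.075  -0.1065] xang 5.91 F [ 0.1 -0.1 -1.1] -> shift [-135.8  156.4    3.7] spin 9.3
```

>>> arm_command(
  motion=[
    [87,-25,30,-10,4],
    [87,-52,60,-10,7.7],
    [87,-79,92,-10,7.7],
    [87,-106,124,-10,7.7],
    [87,-133,154,-5,7.7],
  ],
  newtons=60,
)

```text
time: 17.33
position: [0.396, -0.3306, 0.1045]
tool_rot: [3.14, -0.043, 0.003]
ft_force: [0.6, -0.4, -0.3]
grip_width: 1.0
grip_force: 0.0
```

```bash
python3 - <<'E'
from h import *
get_image("top");get_image("top")
go((.3921,-.3337),.039,-1.8)
E
```

```text
t 17.43 pos [ 0.3906 -0.3351  0.1028] g [-0.213  -0.2652] xang -2.25 F [-0.7  0.1 -1.2] -> shift [ 1.6 -1.6 63.8] spin -0.5
```

>>> arm_command(
  motion=[
    [87,1,-1,20,0],
    [87,1,-1,40,0],
    [87,1,-1,58,0],
    [87,1,-1,64,0],
    [87,1,-1,64,0],
  ],
)

```text
time: 17.85
position: [0.3962, -0.3263, 0.0379]
tool_rot: [-3.138, 0.043, 0.005]
ft_force: [1.0, -0.1, -0.2]
grip_width: 1.005
grip_force: 0.0
```

>>> arm_command(
  motion=[
    [55,0,0,0,0],
    [55,0,0,0,0],
    [55,0,0,0,0],
    [55,0,0,0,0],
    [55,0,0,0,0],
  ],
)

```text
time: 18.27
position: [0.3968, -0.3295, 0.0411]
tool_rot: [3.139, -0.048, 0.002]
ft_force: [-0.9, -1.2, 2.7]
grip_width: 0.736
grip_force: 59.5
```

```bash
python3 - <<'E'
from h import *
s=get_state();print(s["grip_width"]*87,s["grip_force"])
go(g2w(-.118,.043),.1,6.05)
E
```

```text
64.06227296853241 59.52311038970947
t 18.27 pos [ 0.3968 -0.3295  0.0411] g [-0.2063 -0.2602] xang -1.74 F [-0.9 -1.2  2.7] -> shift [  46.5 -312.2  -59.6] spin -7.8
```

>>> arm_command(
  motion=[
    [55,0,0,-20,0],
    [55,0,-10,-50,0],
    [55,2,-40,-70,-4],
    [55,8,-75,-70,-7.8],
    [55,14,-110,-70,-7.8],
  ],
)

```text
time: 18.68
position: [0.414, -0.218, 0.1113]
tool_rot: [3.136, 0.168, 0.003]
ft_force: [2.1, 1.2, -3.3]
grip_width: 0.729
grip_force: 59.5
```

```bash
python3 - <<'E'
from h import *
go(g2w(-.124,.043),.1,6.05)
E
```

```text
t 18.68 pos [ 0.414  -0.218   0.1113] g [-0.1774 -0.1512] xang 6.12 F [ 2.1  1.2 -3.3] -> shift [  53.7 -194.1   11.1] spin 0.1
```

>>> arm_command(
  motion=[
    [55,5,-38,0,0],
    [55,12,-76,0,0],
    [55,20,-114,0,0],
    [55,30,-150,0,0],
    [55,40,-185,0,0],
  ],
)

```text
time: 19.1
position: [0.4326, -0.0283, 0.1097]
tool_rot: [3.137, 0.167, -0.002]
ft_force: [1.0, 0.5, -3.0]
grip_width: 0.731
grip_force: 59.5
```

```bash
python3 - <<'E'
from h import *
get_image("scene")
d=get_image("scene")[1]
plate(.075,.125,(-.12,.05,-.02,.12),n="scene",d=d)
P=pts("scene",d);g=w2g(P);z=P[...,2];m=(d>0)&(g[...,0]>-.1)&(g[...,0]<0)&(g[...,1]>.0)&(g[...,1]<.08)&(z>.08)&(z<.15)
m&=abs(z-np.median(z[m]))<.006;A=np.c_[g[m],np.ones(m.sum())];print(np.linalg.lstsq(A,z[m],rcond=None)[0],np.median(z[m]))
go(g2w(-.118,.043),.038,6.05)
E
```

```text
plate 753 [-0.0776  0.0429] [0.0657 0.0856] ang 88.54 z 0.1123
[-0.02608193 -0.0020502   0.11056504] 0.1124895937581124
t 19.2 pos [ 0.4339 -0.0235  0.11  ] g [-0.1372  0.0401] xang 6.67 F [ 0.1 -0.3 -3.3] -> shift [19.2 -2.5 72. ] spin 0.6
```

>>> arm_command(
  motion=[
    [55,7,0,10,0],
    [55,14,0,30,0],
    [55,19,0,50,0],
    [55,20,0,62,0],
    [55,20,0,66,0],
  ],
)

```text
time: 19.62
position: [0.4514, -0.0283, 0.0416]
tool_rot: [-3.136, -0.167, 0.008]
ft_force: [0.0, 0.1, -4.0]
grip_width: 0.73
grip_force: 59.5
```

```bash
python3 - <<'E'
from h import *
d=get_image("scene")[1]
P=pts("scene",d);g=w2g(P);z=P[...,2];m=(d>0)&(g[...,0]>-.09)&(g[...,0]<-.01)&(g[...,1]>.02)&(g[...,1]<.07)&(z>.035)&(z<.1)
m&=abs(z-np.median(z[m]))<.006;A=np.c_[g[m],np.ones(m.sum())];print(np.linalg.lstsq(A,z[m],rcond=None)[0],np.median(z[m]),np.percentile(g[m][:,0],99))
go(g2w(-.118,.043),.038,6.05)
E
```

```text
[-0.02463124 -0.01556052  0.0426943 ] 0.04359324941786902 -0.020477067325667238
t 19.67 pos [ 0.4514 -0.0284  0.0418] g [-0.1202  0.0335] xang 6.09 F [-0.2  0.9 -3.5] -> shift [ 2.3 -9.5  3.8] spin 0.0
```

>>> arm_command(
  motion=[
    [55,1,-3,0,0],
    [55,2,-6,0,0],
    [55,3,-7,1,0],
    [55,3,-7,3,0],
    [55,3,-7,3,0],
  ],
)

```text
time: 20.08
position: [0.4561, -0.021, 0.0413]
tool_rot: [3.137, 0.168, 0.001]
ft_force: [-0.3, 0.3, -3.8]
grip_width: 0.73
grip_force: 59.5
```

```bash
python3 - <<'E'
from h import *
go(g2w(-.118,.043),.038,6.05)
E
```

```text
t 20.08 pos [ 0.4561 -0.021   0.0413] g [-0.1148  0.0403] xang 6.12 F [-0.3  0.3 -3.8] -> shift [-3.2 -2.7  3.3] spin 0.1
```

>>> arm_command(
  motion=[
    [55,0,0,2,0],
    [55,0,0,3,0],
    [55,0,0,3,0],
  ],
)

```text
time: 20.33
position: [0.4557, -0.0212, 0.0378]
tool_rot: [3.137, 0.167, -0.001]
ft_force: [0.0, -0.1, -3.2]
grip_width: 0.732
grip_force: 59.5
```

```bash
python3 - <<'E'
from h import *
go(g2w(-.116,.043),.038,6.05)
E
```

```text
t 20.33 pos [ 0.4557 -0.0212  0.0378] g [-0.1152  0.0402] xang 6.09 F [ 0.  -0.1 -3.2] -> shift [-0.8 -2.8 -0.2] spin 0.0
```

>>> arm_command(
  motion=[
    [55,0,0,1.5,0],
    [55,0,0,1.5,0],
    [70,0,0,1.5,0],
    [75,0,0,1.5,0],
    [80,0,0,1.5,0],
  ],
)

```text
time: 20.75
position: [0.4567, -0.0211, 0.037]
tool_rot: [3.137, 0.167, 0.002]
ft_force: [0.3, 0.0, -0.3]
grip_width: 0.856
grip_force: 0.0
```

>>> arm_command(
  motion=[
    [87,0,0,0,0],
    [87,0,0,0,0],
    [87,0,0,-10,0],
    [87,-5,0,-30,0],
    [87,-30,0,-60,0],
  ],
)

```text
time: 21.17
position: [0.4272, -0.0232, 0.0965]
tool_rot: [-3.134, -0.169, 0.001]
ft_force: [0.4, -1.1, 2.0]
grip_width: 0.995
grip_force: 0.0
```

>>> arm_command(
  motion=[
    [87,-30,30,0,0],
    [87,-40,60,0,0],
    [87,-40,70,0,0],
  ],
)

```text
time: 21.42
position: [0.3919, -0.1023, 0.0977]
tool_rot: [3.134, 0.16, 0.001]
ft_force: [0.6, 0.0, -0.3]
grip_width: 1.001
grip_force: 0.0
```

```bash
python3 - <<'E'
from h import *
a,d=get_image("scene");b,d2=get_image("top")
cv2.imwrite("pics/s6.png",np.hstack([cv2.resize(a[220:340,260:420,::-1],(400,300),interpolation=2),cv2.resize(b[170:290,250:410,::-1],(400,300),interpolation=2)]))
P=pts("scene",d);g=w2g(P);z=P[...,2]
for x in np.arange(-.14,-.0,.01):
    m=(d>0)&(abs(g[...,0]-x)<.005)&(abs(g[...,1]-.045)<.01)&(z<.1);print(round(x,2),m.sum(),m.sum() and np.median(z[m]).round(4))
go(g2w(-.17,-.007),.027,6.05)
E
```

```text
-0.14 5 -0.0
-0.13 4 0.0158
-0.12 13 0.0178
-0.11 14 0.0217
-0.1 15 0.0265
-0.09 14 0.0294
-0.08 14 0.0333
-0.07 13 0.036
-0.06 14 0.0417
-0.05 16 0.0445
-0.04 19 0.0495
-0.03 51 0.0475
-0.02 42 0.0267
-0.01 24 0.0246
0.0 21 0.0245
t 21.52 pos [ 0.394  -0.1     0.0974] g [-0.1849 -0.0317] xang 5.84 F [ 0.6  0.8 -0.7] -> shift [ 14.6 -24.9  70.4] spin -0.2
```

View pics/s6.png

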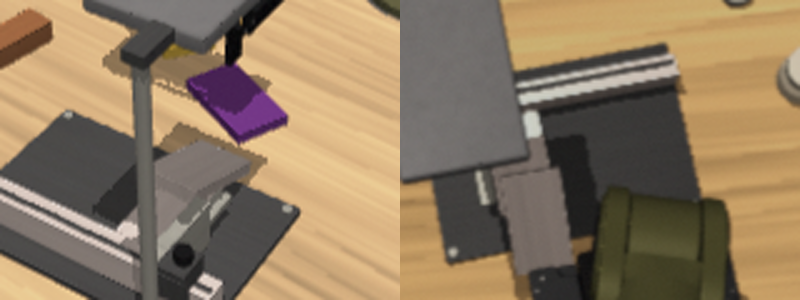

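```bash
python3 - <<'E'
from h import *
for c in [(311,289),(349,300),(342,322),(304,311)]:
    w=ray("top",*c,.015);print(np.round(w,3),np.round(w2g(w),3))
E
```

```text
[ 0.411 -0.028  0.015] [-0.16   0.038]
[ 0.372 -0.127  0.015] [-0.209 -0.056]
[ 0.316 -0.102  0.015] [-0.263 -0.025]
[ 0.354 -0.004  0.015] [-0.214  0.068]
```

>>> arm_command(
  motion=[
    [87,18,-16,0,0],
    [87,36,-31,10,0],
    [87,36,-31,30,0],
    [87,36,-31,30,0],
  ],
)

```text
time: 21.85
position: [0.4252, -0.0604, 0.0643]
tool_rot: [-3.134, -0.174, 0.007]
ft_force: [-1.1, 0.6, -0.6]
grip_width: 1.001
grip_force: 0.0
```

```bash
python3 - <<'E'
from h import *
get_image("top")
get_image("top")
d=get_image("scene")[1];P=pts("scene",d);g=w2g(P);z=P[...,2]
m=(d>0)&(z>.01)&(z<.06)&(g[...,0]>-.15)&(g[...,0]<-.02)&(g[...,1]>.0)&(g[...,1]<.078)
print(np.percentile(g[m][:,0],[.5,2]),np.percentile(g[m][:,1],[2,98]))
go(g2w(-.148,.0),.022,6.05)
E
```

```text
[-0.14254047 -0.1299129 ] [0.01040456 0.07308471]
t 22.0 pos [ 0.4262 -0.0629  0.0668] g [-0.1489  0.0018] xang 6.14 F [0.3 0.5 0.2] -> shift [ 1.   1.9 44.8] spin 0.1
```

>>> arm_command(
  motion=[
    [87,0,2,15,0],
    [87,0,2,30,0],
    [87,0,2,41,0],
    [87,0,2,44,0],
    [87,0,2,44,0],
  ],
)

```text
time: 22.42
position: [0.4261, -0.0656, 0.0226]
tool_rot: [-3.137, -0.166, 0.001]
ft_force: [0.0, -0.5, 0.5]
grip_width: 0.999
grip_force: 0.0
```

```bash
python3 - <<'E'
from h import *
go(g2w(-.12,.0),.022,6.05)
E
```

```text
t 22.42 pos [ 0.4261 -0.0656  0.0226] g [-0.1493 -0.0009] xang 6.06 F [ 0.  -0.5  0.5] -> shift [29.3 -0.9  0.6] spin 0.0
```

>>> arm_command(
  motion=[
    [87,5,0,0,0],
    [87,10,0,0,0],
    [87,15,0,0,0],
    [87,20,0,0,0],
    [87,25,0,0,0],
  ],
)

```text
time: 22.83
position: [0.4448, -0.0632, 0.0215]
tool_rot: [3.136, 0.17, -0.025]
ft_force: [-19.1, -2.0, 10.8]
grip_width: 1.002
grip_force: 10.0
```

```bash
python3 - <<'E'
from h import *
d=get_image("scene")[1]
P=pts("scene",d);g=w2g(P);z=P[...,2]
for x in np.arange(-.13,.02,.01):
    m=(d>0)&(abs(g[...,0]-x)<.005)&(abs(g[...,1]-.045)<.01)&(z<.1);print(round(x,2),m.sum() and np.median(z[m]).round(4),end="; ")
go(g2w(-.115,-.007),.03,6.05)
E
```

```text
-0.13 0.0155; -0.12 0.0314; -0.11 0.021; -0.1 0.0901; -0.09 0.0869; -0.08 0.0389; -0.07 0.0472; -0.06 0.0512; -0.05 0.026; -0.04 0.0251; -0.03 0.0641; -0.02 0.0256; -0.01 0.0251; -0.0 0.0247; 0.01 0.0246; t 22.88 pos [ 0.4454 -0.0631  0.0213] g [-0.1299 -0.0004] xang 6.22 F [-14.5  -1.4   8. ] -> shift [14.7  6.7 -8.9] spin 0.2
```

```bash
python3 - <<'E'
from h import *
a,d=get_image("scene");b,d2=get_image("top")
cv2.imwrite("pics/s7.png",np.hstack([cv2.resize(a[220:340,260:420,::-1],(400,300),interpolation=2),cv2.resize(b[170:290,250:410,::-1],(400,300),interpolation=2)]))
print(get_state()["ft_force"])
E
```

```text
[-14.36356242  -2.05772977   9.68005967]
```

View pics/s7.png

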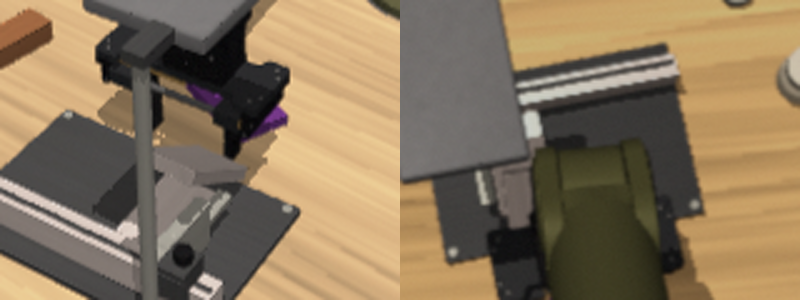

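>>> arm_command(
  motion=[
    [87,-8,0,0,0],
    [87,-16,0,-5,0],
    [87,-20,0,-30,0],
    [87,-30,30,-65,0],
    [87,-40,70,-75,0],
  ],
)

```text
time: 23.4
position: [0.4232, -0.1296, 0.1002]
tool_rot: [3.135, 0.179, 0.011]
ft_force: [0.4, -1.6, 0.8]
grip_width: 0.997
grip_force: 0.0
```

```bash
cat >> h.py <<'E'
def tilt():
    for n in("scene","top"):
        a,d=get_image(n);P=pts(n,d);g=w2g(P);z=P[...,2];hsv=cv2.cvtColor(a,cv2.COLOR_RGB2HSV)
        m=(d>0)&(z>.004)&(z<.08)&(g[...,0]>-.19)&(g[...,0]<.0)&(g[...,1]>-.03)&(g[...,1]<.079)&(hsv[...,1]<60)&(hsv[...,2]>75)
        q=np.c_[g[m],z[m]]
        if len(q)<60:print(n,len(q));continue
        print(n,len(q))
        best=None;rng=np.random.default_rng(0)
        for _ in range(800):
            t=q[rng.choice(len(q),3,False)];nn=np.cross(t[1]-t[0],t[2]-t[0]);l=np.linalg.norm(nn)
            if l<3e-4:continue
            nn=nn/l*np.sign(nn[2] or 1)
            if nn[2]<.6:continue
            k=(abs((q-t[0])@nn)<.0015)&((abs(nn[2])<.985)|(q[:,2]>.03))
            if best is None or k.sum()>best[0]:best=(k.sum(),nn,k)
        k=best[2];qq=q[k];r=cv2.minAreaRect(qq[:,:2].astype(np.float32))
        print(" n",np.round(best[1],3),"inl",best[0],"corners",np.round(cv2.boxPoints(r),3).tolist(),"z",np.round(np.percentile(qq[:,2],[1,99]),4))
E
python3 - <<'E'
from h import *
tilt();go(g2w(-.148,0),.06,6.05)
E
```

```text
scene 739
 n [-0.359 -0.008  0.933] inl 412 corners [[-0.12600000202655792, 0.008999999612569809], [-0.02199999988079071, 0.0020000000949949026], [-0.017999999225139618, 0.06800000369548798], [-0.12200000137090683, 0.07500000298023224]] z [0.0166 0.0569]
top 1068
 n [-0.348 -0.008  0.938] inl 431 corners [[-0.125, 0.010999999940395355], [-0.023000000044703484, 0.0020000000949949026], [-0.017999999225139618, 0.06499999761581421], [-0.11999999731779099, 0.07400000095367432]] z [0.0183 0.0572]
t 23.5 pos [ 0.422  -0.1382  0.0998] g [-0.1611 -0.0726] xang 5.64 F [0.4 0.5 0.5] -> shift [ 12.3 -73.   39.4] spin -0.4
```

>>> arm_command(
  motion=[
    [87,4,-30,0,0],
    [87,10,-60,5,0],
    [87,11,-65,30,0],
    [87,11,-65,40,0],
    [87,11,-65,40,0],
  ],
)

```text
time: 23.92
position: [0.4221, -0.0653, 0.054]
tool_rot: [-3.136, -0.169, 0.006]
ft_force: [0.4, -0.8, 0.6]
grip_width: 0.996
grip_force: 0.0
```

```bash
python3 - <<'E'
from h import *
get_image("top")
go(g2w(-.146,-.007),.021,6.05)
E
```

```text
t 23.97 pos [ 0.423  -0.066   0.0551] g [-0.1525 -0.001 ] xang 6.08 F [0.1 0.8 1. ] -> shift [ 6.6  6.  34.1] spin 0.0
```

>>> arm_command(
  motion=[
    [87,5,5,12,0],
    [87,5,5,24,0],
    [87,5,5,33,0],
    [87,5,5,34,0],
    [87,5,5,34,0],
  ],
)

```text
time: 24.38
position: [0.4292, -0.0707, 0.0219]
tool_rot: [-3.137, -0.165, 0.001]
ft_force: [0.5, 0.0, 0.6]
grip_width: 0.998
grip_force: 0.0
```

>>> arm_command(
  motion=[
    [87,6,0,0,0],
    [87,12,0,-1,0],
    [87,17,0,-4,0],
    [87,22,0,-7,0],
    [87,27,0,-10,0],
  ],
)

```text
time: 24.8
position: [0.4556, -0.0671, 0.0319]
tool_rot: [-3.137, -0.168, 0.004]
ft_force: [-3.4, 0.5, -0.8]
grip_width: 1.0
grip_force: 2.0
```

```bash
python3 - <<'E'
from h import *
tilt()
go(g2w(-.115,-.007),.03,6.05)
E
```

```text
scene 732
 n [-0.3   -0.008  0.954] inl 433 corners [[-0.11699999868869781, 0.013000000268220901], [-0.010999999940395355, -0.004000000189989805], [-0.0, 0.061000000685453415], [-0.10700000077486038, 0.07800000160932541]] z [0.0239 0.0583]
top 336
 n [-0.32  -0.038  0.947] inl 123 corners [[-0.0689999982714653, 0.03999999910593033], [-0.006000000052154064, 0.027000000700354576], [0.0, 0.0560000017285347], [-0.06400000303983688, 0.06800000369548798]] z [0.0377 0.057 ]
t 24.9 pos [ 0.4572 -0.067   0.0325] g [-0.1185 -0.0056] xang 6.13 F [-1.1  0.5  0.4] -> shift [3.5 1.4 2.5] spin 0.1
```

>>> arm_command(
  motion=[
    [87,-8,0,0,0],
    [87,-8,13,0,0],
    [87,0,13,-1,0],
    [87,6,13,-3,0],
    [87,11,13,-5,0],
  ],
)

```text
time: 25.32
position: [0.4692, -0.0788, 0.0371]
tool_rot: [-3.137, -0.167, -0.001]
ft_force: [-1.0, 0.4, -1.2]
grip_width: 1.001
grip_force: 0.7
```

```bash
python3 - <<'E'
from h import *
tilt()
go(g2w(-.115,-.007),.03,6.05)
E
```

```text
scene 662
 n [ 0.006 -0.007  1.   ] inl 401 corners [[-0.0989999994635582, 0.012000000104308128], [-0.003000000026077032, -0.0010000000474974513], [0.004999999888241291, 0.06400000303983688], [-0.09000000357627869, 0.07699999958276749]] z [0.0378 0.041 ]
top 355
 n [0.003 0.024 1.   ] inl 141 corners [[-0.0560000017285347, 0.024000000208616257], [-0.0020000000949949026, 0.012000000104308128], [0.00800000037997961, 0.05700000002980232], [-0.04699999839067459, 0.0689999982714653]] z [0.0388 0.0424]
t 25.42 pos [ 0.4702 -0.0783  0.0375] g [-0.1068 -0.0181] xang 6.15 F [-0.7  0.7 -0.5] -> shift [ -8.2 -11.1   7.5] spin 0.1
```

>>> arm_command(
  motion=[
    [87,-5,7,-4,0],
    [87,-5,14,-4,0],
    [87,3,14,-4,0],
    [87,9,14,-4,0],
    [87,14,14,-4,0],
  ],
)

```text
time: 25.83
position: [0.4842, -0.0918, 0.0408]
tool_rot: [3.137, 0.166, -0.001]
ft_force: [-2.1, -1.1, 1.0]
grip_width: 0.998
grip_force: 1.2
```

```bash
sed -i 's/(g\[...,0\]<.0)&(g\[...,1\]>-.03)/(g[...,0]<.046)\&(g[...,1]>-.05)/' h.py; python3 - <<'E'
from h import *
tilt()
go(g2w(-.115,-.007),.03,6.05)
E
```

```text
scene 960
 n [ 0.002 -0.005  1.   ] inl 424 corners [[-0.08500000089406967, 0.014999999664723873], [0.027000000700354576, 0.0020000000949949026], [0.03400000184774399, 0.06800000369548798], [-0.07800000160932541, 0.07999999821186066]] z [0.0378 0.0408]
top 492
 n [0.009 0.013 1.   ] inl 206 corners [[-0.09000000357627869, 0.05999999865889549], [0.003000000026077032, -0.019999999552965164], [0.039000000804662704, 0.02199999988079071], [-0.05400000140070915, 0.10199999809265137]] z [0.0391 0.0423]
t 25.93 pos [ 0.4851 -0.091   0.0409] g [-0.0933 -0.0323] xang 6.12 F [ 0.3 -0.1 -0.7] -> shift [-21.6 -25.3  10.9] spin 0.1
```

>>> arm_command(
  motion=[
    [87,-10,10,-10,0],
    [87,0,35,-32,0],
    [87,35,45,-32,0],
    [87,75,45,-32,0],
    [87,113,45,-32,0],
  ],
)

```text
time: 26.35
position: [0.6032, -0.1256, 0.0735]
tool_rot: [3.136, 0.162, 0.004]
ft_force: [1.1, 0.4, 0.0]
grip_width: 1.001
grip_force: 0.0
```

```bash
python3 - <<'E'
from h import *
get_image("top");tilt()
go(g2w(.02,-.065),.042,6.05)
E
```

```text
scene 807
 n [0.005 0.009 1.   ] inl 412 corners [[-0.08299999684095383, 0.014999999664723873], [0.02800000086426735, 0.004999999888241291], [0.03400000184774399, 0.07199999690055847], [-0.07699999958276749, 0.0820000022649765]] z [0.0379 0.0409]
top 767
 n [0.009 0.017 1.   ] inl 320 corners [[-0.07999999821186066, 0.012000000104308128], [0.027000000700354576, 0.006000000052154064], [0.029999999329447746, 0.07599999755620956], [-0.07599999755620956, 0.0820000022649765]] z [0.0386 0.042 ]
t 26.5 pos [ 0.6034 -0.1221  0.072 ] g [ 0.0211 -0.0758] xang 6.23 F [0.  0.6 0.6] -> shift [ -1.1 -10.7  30.1] spin 0.2
```

>>> arm_command(
  motion=[
    [87,0,0,10,0],
    [87,0,0,22,0],
    [87,0,0,30,0],
    [87,0,-6,30,0],
    [87,0,-12,30,0],
  ],
)

```text
time: 26.92
position: [0.5982, -0.1124, 0.0419]
tool_rot: [-3.137, -0.165, 0.003]
ft_force: [0.6, 0.5, -0.0]
grip_width: 0.998
grip_force: 0.0
```

>>> arm_command(
  motion=[
    [87,0,-4,0,0],
    [87,0,-8,0,0],
    [87,0,-12,0,0],
    [87,0,-15,0,0],
  ],
)

```text
time: 27.25
position: [0.5984, -0.0966, 0.0435]
tool_rot: [3.137, 0.168, 0.002]
ft_force: [0.7, -0.3, 1.0]
grip_width: 1.003
grip_force: 0.0
```

```bash
python3 - <<'E'
from h import *
tilt()
go(g2w(.02,-.045),.042,6.05)
E
```

```text
scene 741
 n [-0.015 -0.009  1.   ] inl 428 corners [[-0.08399999886751175, 0.01600000075995922], [0.027000000700354576, 0.0020000000949949026], [0.03500000014901161, 0.06599999964237213], [-0.07599999755620956, 0.07999999821186066]] z [0.0372 0.041 ]
top 640
 n [-0.019  0.007  1.   ] inl 279 corners [[-0.0820000022649765, 0.014999999664723873], [-0.006000000052154064, 0.00800000037997961], [-0.0, 0.07599999755620956], [-0.07599999755620956, 0.08299999684095383]] z [0.0386 0.0423]
t 27.35 pos [ 0.5983 -0.0965  0.0433] g [ 0.0187 -0.0497] xang 6.16 F [ 0.2 -0.3 -0.1] -> shift [ 1.3 -4.7  1.3] spin 0.1
```

Near contact now; pushing on in small steps.

>>> arm_command(
  motion=[
    [87,0,-3,0,0],
    [87,0,-6,0,0],
    [87,0,-9,0,0],
    [87,0,-9,0,0],
  ],
)

```text
time: 27.68
position: [0.5974, -0.0878, 0.043]
tool_rot: [-3.137, -0.168, -0.001]
ft_force: [1.3, -0.2, -0.3]
grip_width: 0.999
grip_force: 0.1
```

```bash
python3 - <<'E'
from h import *
tilt()
go(g2w(.02,-.045),.042,6.05)
E
```

```text
scene 716
 n [ 0.004 -0.006  1.   ] inl 427 corners [[-0.08299999684095383, 0.014999999664723873], [0.02800000086426735, 0.010999999940395355], [0.029999999329447746, 0.07500000298023224], [-0.08100000023841858, 0.07900000363588333]] z [0.0379 0.041 ]
top 634
 n [0.015 0.027 1.   ] inl 279 corners [[-0.0820000022649765, 0.014000000432133675], [-0.007000000216066837, 0.013000000268220901], [-0.006000000052154064, 0.07599999755620956], [-0.08100000023841858, 0.07699999958276749]] z [0.0383 0.0427]
t 27.78 pos [ 0.597  -0.0881  0.0428] g [ 0.0182 -0.0412] xang 6.11 F [ 0.3 -0.2 -0.5] -> shift [1.7 3.8 0.8] spin 0.1
```

>>> arm_command(
  motion=[
    [87,0,-2,0,0],
    [87,0,-2,0,0],
    [87,0,8,0,0],
    [87,0,15,-20,0],
    [87,-30,15,-32,0],
  ],
)

```text
time: 28.2
position: [0.573, -0.1078, 0.0759]
tool_rot: [-3.137, -0.166, -0.008]
ft_force: [0.7, -0.3, 2.1]
grip_width: 0.997
grip_force: 0.0
```

>>> arm_command(
  motion=[
    [87,-40,0,0,0],
    [87,-80,0,0,0],
    [87,-100,-20,0,0],
    [87,-100,-45,0,0],
    [87,-100,-46,10,0],
  ],
)

```text
time: 28.62
position: [0.4644, -0.0687, 0.0664]
tool_rot: [3.136, 0.171, 0.004]
ft_force: [1.1, 0.4, 0.6]
grip_width: 1.005
grip_force: 0.0
```

```bash
python3 - <<'E'
from h import *
get_image("top");tilt()
go(g2w(-.105,-.007),.042,6.05)
E
```

```text
scene 909
 n [0.018 0.014 1.   ] inl 402 corners [[-0.08299999684095383, 0.014999999664723873], [0.028999999165534973, 0.014000000432133675], [0.029999999329447746, 0.07699999958276749], [-0.0820000022649765, 0.07800000160932541]] z [0.037  0.0411]
top 379
 n [0.042 0.023 0.999] inl 168 corners [[-0.05700000002980232, 0.03200000151991844], [0.027000000700354576, 0.014999999664723873], [0.03700000047683716, 0.06599999964237213], [-0.04699999839067459, 0.0820000022649765]] z [0.0385 0.0428]
t 28.77 pos [ 0.4643 -0.0719  0.0645] g [-0.112  -0.0112] xang 6.12 F [ 1.1 -0.3 -0.4] -> shift [ 7.  -4.2 22.5] spin 0.1
```

>>> arm_command(
  motion=[
    [87,0,-2,12,0],
    [87,0,-3,25,0],
    [87,0,-3,34,0],
    [87,6,-3,35,0],
    [87,12,-3,35,0],
  ],
)

```text
time: 29.18
position: [0.4764, -0.0677, 0.0294]
tool_rot: [-3.137, -0.166, 0.002]
ft_force: [0.3, -0.0, 0.1]
grip_width: 1.0
grip_force: 0.0
```

>>> arm_command(
  motion=[
    [87,5,0,0,0],
    [87,10,0,0,0],
    [87,15,0,0,0],
    [87,20,0,0,0],
  ],
)

```text
time: 29.52
position: [0.4961, -0.0652, 0.0301]
tool_rot: [3.137, 0.167, -0.002]
ft_force: [-3.3, -1.0, 2.9]
grip_width: 0.997
grip_force: 1.8
```

```bash
python3 - <<'E'
from h import *
tilt()
go(g2w(-.07,-.007),.03,6.05)
E
```

```text
scene 812
 n [ 0.011 -0.002  1.   ] inl 386 corners [[-0.0689999982714653, 0.014999999664723873], [0.041999999433755875, 0.014999999664723873], [0.041999999433755875, 0.07800000160932541], [-0.06800000369548798, 0.07900000363588333]] z [0.0376 0.0412]
top 73
 n [ 0.019 -0.044  0.999] inl 38 corners [[-0.03700000047683716, 0.054999999701976776], [0.024000000208616257, 0.00800000037997961], [0.041999999433755875, 0.03200000151991844], [-0.017999999225139618, 0.07900000363588333]] z [0.0374 0.0422]
t 29.62 pos [ 0.4975 -0.0649  0.0302] g [-0.0782 -0.0077] xang 6.11 F [ 0.1  0.6 -0.1] -> shift [ 8.2 -0.7  0.2] spin 0.1
```

>>> arm_command(
  motion=[
    [87,3,0,0,0],
    [87,6,0,0,0],
    [87,8,0,0,0],
    [87,8,0,0,0],
  ],
)

```text
time: 29.95
position: [0.5039, -0.0642, 0.0298]
tool_rot: [3.137, 0.167, -0.001]
ft_force: [-3.2, -0.4, 2.3]
grip_width: 1.0
grip_force: 1.6
```

>>> arm_command(
  motion=[
    [87,1,0,0,0],
    [87,2,0,0,0],
    [87,2,0,0,0],
  ],
)

```text
time: 30.2
position: [0.5047, -0.0641, 0.0296]
tool_rot: [3.137, 0.168, -0.005]
ft_force: [-6.4, 0.4, 4.4]
grip_width: 1.002
grip_force: 3.1
```

```bash
python3 - <<'E'
from h import *
tilt()
go(g2w(-.07,-.007),.03,6.05)
E
```

```text
scene 728
 n [-0.002 -0.012  1.   ] inl 354 corners [[-0.05999999865889549, 0.07800000160932541], [-0.05999999865889549, 0.014000000432133675], [0.04500000178813934, 0.014999999664723873], [0.04500000178813934, 0.07800000160932541]] z [0.0378 0.0409]
top 28
t 30.3 pos [ 0.5047 -0.0641  0.0296] g [-0.071  -0.0077] xang 6.11 F [-5.8 -1.   3.7] -> shift [ 1.  -0.7 -0.4] spin 0.1
```

>>> arm_command(
  motion=[
    [87,1,0,0,0],
    [87,2,0,0,0],
    [87,2,0,0,0],
    [87,-10,0,0,0],
    [87,-18,20,-20,0],
  ],
)

```text
time: 30.72
position: [0.4878, -0.0814, 0.0471]
tool_rot: [-3.132, -0.175, 0.007]
ft_force: [-1.0, -0.6, -0.3]
grip_width: 0.999
grip_force: 0.0
```

>>> arm_command(
  motion=[
    [60,0,30,-20,0],
    [60,30,60,-25,0],
    [60,65,70,-25,0],
    [60,95,72,-25,0],
    [60,95,72,-25,0],
  ],
)

```text
time: 31.13
position: [0.5989, -0.1474, 0.0755]
tool_rot: [-3.136, -0.165, -0.013]
ft_force: [-0.1, 0.7, 0.1]
grip_width: 0.732
grip_force: 0.0
```

```bash
python3 - <<'E'
from h import *
get_image("top");tilt()
plate(.019,.031,(-.1,.046,-.1,.08),n="scene")
print(get_state()["grip_width"]*87)
go(g2w(.005,-.07),.031,6.05)
E
```

```text
scene 655
 n [ 0.002 -0.009  1.   ] inl 346 corners [[-0.06199999898672104, 0.01600000075995922], [0.04399999976158142, 0.013000000268220901], [0.04600000008940697, 0.07500000298023224], [-0.05900000035762787, 0.07800000160932541]] z [0.0376 0.0408]
top 576
 n [-0.012 -0.01   1.   ] inl 256 corners [[-0.05999999865889549, 0.07800000160932541], [-0.05999999865889549, 0.014000000432133675], [0.04500000178813934, 0.014999999664723873], [0.04500000178813934, 0.07999999821186066]] z [0.0384 0.0418]Traceback (most recent call last):
  File "<stdin>", line 3, in <module>
  File "h.py", line 26, in plate
    k,l,st,_=cv2.connectedComponentsWithStats(m.astype(np.uint8));m=l==1+np.argmax(st[1:,4])
                                                                         ~~~~~~~~~^^^^^^^^^^
    return _wrapfunc(a, 'argmax', axis=axis, out=out, **kwds)
    return bound(*args, **kwds)
ValueError: attempt to get argmax of an empty sequence
```

>>> arm_command(
  motion=[
    [60,-6,0,15,0],
    [60,-6,-5,35,0],
    [60,-6,-15,44,0],
    [60,-6,-30,44,0],
    [60,-6,-45,44,0],
  ],
)

```text
time: 31.75
position: [0.5805, -0.1016, 0.0307]
tool_rot: [-3.137, -0.167, 0.002]
ft_force: [0.6, 0.7, -0.0]
grip_width: 0.689
grip_force: 0.0
```

```bash
python3 - <<'E'
from h import *
print(get_state()["grip_width"]*87)
go(g2w(.005,-.0255),.031,6.05)
E
```

```text
59.93913093561438
t 31.75 pos [ 0.5805 -0.1016  0.0307] g [ 0.0004 -0.053 ] xang 6.08 F [ 0.6  0.7 -0. ] -> shift [  4.6 -27.5  -0.3] spin 0.0
```

>>> arm_command(
  motion=[
    [60,4,-8,0,0],
    [60,4,-15,0,0],
    [60,4,-20,0,0],
    [60,4,-24,0,0],
    [60,4,-24,0,0],
  ],
)

```text
time: 32.17
position: [0.5832, -0.078, 0.0312]
tool_rot: [-3.137, -0.169, -0.001]
ft_force: [-1.2, -0.3, -0.7]
grip_width: 0.691
grip_force: 0.0
```

>>> arm_command(
  motion=[
    [60,0,-0.7,0,0],
    [60,0,-1.4,0,0],
    [60,0,-2,0,0],
  ],
)

```text
time: 32.42
position: [0.5828, -0.0776, 0.0308]
tool_rot: [3.137, 0.165, -0.0]
ft_force: [-0.4, -0.3, -0.8]
grip_width: 0.69
grip_force: 0.0
```

```bash
python3 - <<'E'
from h import *
tilt()
go(g2w(.005,-.0255),.031,6.05)
E
```

```text
scene 508
 n [-0.003 -0.014  1.   ] inl 324 corners [[-0.07000000029802322, 0.032999999821186066], [0.04100000113248825, 0.004999999888241291], [0.05400000140070915, 0.054999999701976776], [-0.057999998331069946, 0.08299999684095383]] z [0.0377 0.0411]
top 385
 n [0.039 0.004 0.999] inl 175 corners [[-0.05999999865889549, 0.07900000363588333], [-0.05999999865889549, 0.014999999664723873], [-0.012000000104308128, 0.014999999664723873], [-0.012000000104308128, 0.07900000363588333]] z [0.0386 0.0429]
t 32.52 pos [ 0.5828 -0.0773  0.0308] g [ 0.0053 -0.029 ] xang 6.06 F [-0.8  0.6  0.7] -> shift [-0.3 -3.5 -0.2] spin 0.0
```

>>> arm_command(
  motion=[
    [60,0,-1,0,0],
    [60,0,-2,0,0],
    [60,0,-2,0,0],
  ],
)

```text
time: 32.77
position: [0.5826, -0.0747, 0.0308]
tool_rot: [-3.137, -0.167, 0.0]
ft_force: [-0.0, -0.4, 0.7]
grip_width: 0.69
grip_force: 0.0
```

>>> arm_command(
  motion=[
    [60,0,-1,0,0],
    [60,0,-1.5,0,0],
    [60,0,-1.5,0,0],
  ],
)

```text
time: 33.02
position: [0.5825, -0.0737, 0.0309]
tool_rot: [3.137, 0.167, 0.0]
ft_force: [0.1, -0.6, -1.1]
grip_width: 0.69
grip_force: 0.3
```

```bash
python3 - <<'E'
from h import *
go(g2w(.005,-.0255),.031,6.05)
E
```

```text
t 33.02 pos [ 0.5825 -0.0737  0.0309] g [ 0.0053 -0.0254] xang 6.1 F [ 0.1 -0.6 -1.1] -> shift [-0.3  0.1 -0.1] spin 0.0
```

>>> arm_command(
  motion=[
    [60,0,-0.7,0,0],
    [60,0,-1,0,0],
    [60,0,-1,0,0],
  ],
)

```text
time: 33.27
position: [0.5824, -0.0732, 0.0309]
tool_rot: [3.136, 0.166, 0.0]
ft_force: [1.0, -3.4, -0.8]
grip_width: 0.69
grip_force: 1.3
```

>>> arm_command(
  motion=[
    [60,0,-0.5,0,0],
    [60,0,-0.8,0,0],
    [60,0,-0.8,0,0],
  ],
)

```text
time: 33.52
position: [0.5823, -0.073, 0.0309]
tool_rot: [3.136, 0.166, -0.0]
ft_force: [-0.4, -4.8, -0.7]
grip_width: 0.691
grip_force: 2.5
```

```bash
python3 - <<'E'
from h import *
go(g2w(.005,-.0255),.031,6.05)
E
```

```text
t 33.52 pos [ 0.5823 -0.073   0.0309] g [ 0.0052 -0.0247] xang 6.05 F [-0.4 -4.8 -0.7] -> shift [-0.2  0.8 -0.1] spin 0.0
```

>>> arm_command(
  motion=[
    [60,0,-0.7,0,0],
    [60,0,-1.2,0,0],
    [60,0,-1.2,0,0],
    [60,0,-1.2,0,0],
  ],
)

```text
time: 33.85
position: [0.5819, -0.0728, 0.0309]
tool_rot: [3.135, 0.165, -0.001]
ft_force: [-0.9, -7.4, 0.2]
grip_width: 0.692
grip_force: 3.2
```

>>> arm_command(
  motion=[
    [60,0,4,0,0],
    [60,0,6,-8,0],
    [60,0,6,-13,0],
    [60,0,3,-13,0],
    [60,0,1,-13,0],
  ],
)

```text
time: 34.27
position: [0.5835, -0.0719, 0.0452]
tool_rot: [3.135, 0.167, 0.004]
ft_force: [0.9, -5.8, 4.1]
grip_width: 0.69
grip_force: 3.1
```

>>> arm_command(
  motion=[
    [60,0,-0.7,0,0],
    [60,0,-1.2,0,0],
    [60,0,-1.2,0,0],
  ],
)

```text
time: 34.52
position: [0.5834, -0.072, 0.045]
tool_rot: [3.134, 0.166, 0.004]
ft_force: [1.7, -5.5, 4.6]
grip_width: 0.69
grip_force: 2.6
```

```bash
python3 - <<'E'
from h import *
go(g2w(.005,-.0255),.031,6.05)
E
```

```text
t 34.52 pos [ 0.5834 -0.072   0.045 ] g [ 0.0064 -0.0238] xang 6.05 F [ 1.7 -5.5  4.6] -> shift [-1.4  1.7 14. ] spin -0.0
```

>>> arm_command(
  motion=[
    [60,0,3,0,0],
    [60,0,10,0,0],
    [60,0,30,-10,0],
    [60,-10,60,-45,0],
    [60,-30,90,-60,0],
  ],
)

```text
time: 34.93
position: [0.5648, -0.1584, 0.1041]
tool_rot: [-3.134, -0.176, -0.004]
ft_force: [1.2, -0.4, -0.3]
grip_width: 0.691
grip_force: 0.0
```

```bash
python3 - <<'E'
from h import *
get_image("top");tilt()
def edge(n):
    d=get_image(n)[1];P=pts(n,d);g=w2g(P);z=P[...,2]
    for nm,b in {"low":(.012,.024),"top":(.036,.044)}.items():
        for i,(lo,hi) in enumerate([(-.05,-.03),(-.03,-.01),(-.01,.01),(.01,.03)]):
            m=(d>0)&(z>b[0])&(z<b[1])&(g[...,0]>lo)&(g[...,0]<hi)&(g[...,1]>-.01)&(g[...,1]<.078)
            if m.sum()>5:print(n,nm,lo,m.sum(),"ymin",np.percentile(g[m][:,1],[1,5]).round(4))
        for lo,hi in [(.015,.035),(.035,.055),(.055,.075)]:
            m=(d>0)&(z>b[0])&(z<b[1])&(g[...,0]>-.09)&(g[...,0]<.04)&(g[...,1]>lo)&(g[...,1]<hi)
            if m.sum()>5:print(n,nm,"x@y",lo,m.sum(),np.percentile(g[m][:,0],[1,5]).round(4))
    m=(d>0)&(z>.055)&(z<.075)&(g[...,0]>.045)&(g[...,0]<.08)&(abs(g[...,1]-.09)<.07)
    if m.sum():print("carr y",np.percentile(g[m][:,1],[1,99]).round(4))
    m=(d>0)&(z>.06)&(z<.075)&(g[...,0]>-.01)&(g[...,0]<.04)&(abs(g[...,1]-.09)<.02)
    if m.sum():print("flag y",np.percentile(g[m][:,1],[1,99]).round(4),np.median(z[m]),np.polyfit(g[m][:,0],z[m],1))
edge("top");edge("scene")
go(g2w(-.1,-.007),.06,6.05)
E
```

```text
scene 770
 n [-0.007 -0.002  1.   ] inl 330 corners [[-0.061000000685453415, 0.07800000160932541], [-0.061000000685453415, 0.01600000075995922], [0.04600000008940697, 0.01600000075995922], [0.04500000178813934, 0.07800000160932541]] z [0.0379 0.0411]
top 571
 n [-0.013 -0.031  0.999] inl 274 corners [[-0.05999999865889549, 0.014999999664723873], [0.04600000008940697, 0.014999999664723873], [0.04600000008940697, 0.07800000160932541], [-0.05999999865889549, 0.07800000160932541]] z [0.0384 0.0425]
top low -0.05 16 ymin [-0.0094 -0.008 ]
top low -0.03 15 ymin [-0.0083 -0.0083]
top low -0.01 20 ymin [-0.0094 -0.0073]
top low 0.01 9 ymin [-0.0065 -0.0049]
top low x@y 0.015 24 [-0.0884 -0.0874]
top low x@y 0.035 21 [-0.0889 -0.0879]
top low x@y 0.055 23 [-0.0883 -0.0862]
top top -0.05 157 ymin [0.0156 0.0187]
top top -0.03 136 ymin [0.0152 0.0173]
top top -0.01 43 ymin [0.0152 0.0161]
top top 0.01 41 ymin [0.0151 0.0156]
top top x@y 0.015 222 [-0.0601 -0.0567]
top top x@y 0.035 118 [-0.0597 -0.058 ]
top top x@y 0.055 119 [-0.0603 -0.0583]
carr y [0.0245 0.0245]
scene top -0.05 141 ymin [0.0168 0.0195]
scene top -0.03 90 ymin [0.0224 0.0267]
scene top -0.01 75 ymin [0.0186 0.0211]
scene top 0.01 66 ymin [0.0161 0.0176]
scene top x@y 0.015 158 [-0.0602 -0.0569]
scene top x@y 0.035 175 [-0.0595 -0.0557]
scene top x@y 0.055 136 [-0.0589 -0.0571]
carr y [0.0801 0.1274]
flag y [0.0794 0.0961] 0.0669751100707241 [-0.01307597  0.06686468]
t 35.18 pos [ 0.5623 -0.1603  0.1023] g [-0.0238 -0.1094] xang 6.09 F [-0.3  1.1 -1. ] -> shift [ -76.1 -102.4   42.5] spin 0.0
```

```bash
python3 -c "
from bench import close_job
print(close_job())"
```

```text
the job is handed in; nothing more can be done
None
```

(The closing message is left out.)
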